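# Pack the tote samples into the padded caddy

## Robot

A 7-joint arm with a two-finger parallel gripper is mounted at the origin on the work surface. World frame = base frame: x ahead of the robot, y to its left, z up, the work surface at z = 0. Lengths are in m, angles in rad, forces in N, time in s.
With the tool pointing down it reaches from about 0.4 to 0.875 m from the base axis. Payload 19.3 kg.
Tool frame: the origin (TCP) lies on the centre line of the jaws, within the pads' length; the fingertips stand 25 mm ahead of it and the grasp point (between the pads) lies 6 mm ahead of it; z points along the fingers, y is the direction in which the jaws open and shut (so a half turn about z gives the same grasp; the last joint's range is limited). The gripper opens to 85 mm and grips with 20 to 120 N. Pads are 22 mm wide; open, the fingers measure 114 mm over their backs; the gripper's body (76 mm by 85 mm) begins 54 mm behind the grasp point. The pads swing forward as they close: fully open they stand 13 mm farther back than shut.
Start: joints at [-1.313, 0.521, -0.036, 1.599, 0.021, 1.021, -0.113], TCP at [0.201, 0.592, 0.221] pointing down, gripper open.
Joint ranges: [-2.91, 2.91], [-0.3, 2.13], [-1.5, 1.42], [0.17, 2.43], [-1.26, 4.41], [0.16, 1.93], [-2.52, 2.52]. Speed limits (rad/s): [1.89, 1.89, 2.39, 2.39, 3.01, 3.01, 3.01].

## Interface

Orientations are given as a unit quaternion [w, x, y, z].
In Python, from workcell import manip, imaging, ticket gives the robot as it stands.
- The arm moves only by the tool step_arm, never from a script. Its arguments are lists of equal length, an entry for each row: "hand": the opening, from 0 (shut) to 1 (fully open); "linear": the shift along the tool's x, y, z in mm, a list of three; "turn": the turn, a rotation vector about the tool's x, y, z in degrees, a list of three. A call has 1 to 5 rows; each row is the pose to reach, as a shift and turn from the pose commanded when the call began, along the tool's axes at that moment; what a row does not reach only later rows make up. A row lasts 1/12 s, in which the tool goes at most 41.7 mm and 7.16 degrees, less where a joint would pass 70% of its speed; a pose out of reach is approached as far as the arm can. A call with a gripper value outside its range is refused whole. The fingers move at their own pace and stop on an object; "squeeze" is the grip in N (left out, the last holds). Time passes only in rows, so rows that repeat a pose let the fingers close. It gives the time, the measured TCP pose, the force and the opening at its end, in the units of the state.
- manip.sense(): the state, without advancing time (a new reading comes with each control period).
- imaging.camera(name): name is "side" or "top" or "wrist"; returns the picture (384x512x3 uint8, red, green, blue); there is no depth.
- imaging.camera_info(name): a dict with "camera_matrix" (3x3 intrinsics, pixels), "world_to_cam" (4x4, takes a point from world to camera coordinates). Camera axes: x right, y up, looking along -z (the intrinsics and any distortion apply to the point x, -y, -z); pixel columns grow to the right and rows downward; lengths in m; the calibration is good to about 2 mm. A picture is of the moment at which its call begins: read the wrist's pose just before it. camera_info takes no time and is no camera call; for the wrist camera it gives the pose at the moment of the call.
- ticket.hand_in(): hands the job in, once; it reports no verdict.
Trained networks look in the newest picture that a camera, given by its name, has taken for a name from the list of things; names that differ only in an ending like _2 or _b are one class to them, and where a whole thing is asked for, a point or a joint stands for the part that bears it (a point fixed in the world has none). Each returns a list of dicts, best first, with "p" (0 to 1); they miss things now and then, are a little off and sometimes report something else, mostly with a low value. They report only what shows in the picture. A call takes as long as a camera call.
- imaging.spot_in(camera, target): "box" ([left, top, right, bottom] in pixels, round what is visible of it).
- imaging.pinpoint(camera, target): "location" ([column, row] in pixels: a listed point, or the origin of a listed thing).
The state is a dict: "time_s": time; "q": joint angles; "qd": joint speeds; "effort": joint torques, N m; "ee_pos": TCP position; "orientation": TCP orientation; "force": force on the tool from outside, world axes, zero at the start; "wrist_torque": the same for the moment, N m; "opening": finger opening in m.
Only numpy, scipy, OpenCV 4.12 (cv2) and the standard library are available. Lean on these libraries where they do the work, as an engineer would, in place of code of your own. Each camera call takes 0.05 s, during which the arm holds its last target.

## Task

Pack the four brown glass sample flasks for the lab: stand each one upright in the caddy pocket whose rim has the colour of its cap. They are fragile, so keep them upright and set them down gently, without dropping them or pressing them down hard. The white plastic flasks do not belong: leave them standing where they are, even though their caps look the same.

Things in the scene. Friction and masses are not known exactly. Their poses are not given: they have to be found in the camera images.
- amber_red_mid (a point): Brown (amber) glass sample flask with a red cap: 80 mm tall, 0.13 kg, rigid; foot 28 mm wide, round bulb 52 mm wide up to 45 mm above the foot, neck 22 mm, screw cap 28 mm in diameter and 23 mm tall at the very top (grip it from above). Stands upright. Point: on the axis half-way up, 40 mm above the foot and 28 mm below the cap's middle; z up along the axis.
- amber_blue_mid (a point): Brown (amber) glass sample flask with a blue cap: 80 mm tall, 0.13 kg, rigid; foot 28 mm wide, round bulb 52 mm wide up to 45 mm above the foot, neck 22 mm, screw cap 28 mm in diameter and 23 mm tall at the very top (grip it from above). Stands upright. Point: on the axis half-way up, 40 mm above the foot and 28 mm below the cap's middle; z up along the axis.
- amber_yellow_mid (a point): Brown (amber) glass sample flask with a yellow cap: 80 mm tall, 0.13 kg, rigid; foot 28 mm wide, round bulb 52 mm wide up to 45 mm above the foot, neck 22 mm, screw cap 28 mm in diameter and 23 mm tall at the very top (grip it from above). Stands upright. Point: on the axis half-way up, 40 mm above the foot and 28 mm below the cap's middle; z up along the axis.
- amber_green_mid (a point): Brown (amber) glass sample flask with a green cap: 80 mm tall, 0.13 kg, rigid; foot 28 mm wide, round bulb 52 mm wide up to 45 mm above the foot, neck 22 mm, screw cap 28 mm in diameter and 23 mm tall at the very top (grip it from above). Stands upright. Point: on the axis half-way up, 40 mm above the foot and 28 mm below the cap's middle; z up along the axis.
- white_red_mid (a point): White plastic look-alike flask with a red cap, which must stay where it stands: 80 mm tall, 0.13 kg, rigid; foot 28 mm wide, round bulb 52 mm wide up to 45 mm above the foot, neck 22 mm, screw cap 28 mm in diameter and 23 mm tall at the very top. Stands upright. Point: on the axis half-way up, 40 mm above the foot and 28 mm below the cap's middle; z up along the axis.
- white_blue_mid (a point): White plastic look-alike flask with a blue cap, which must stay where it stands: 80 mm tall, 0.13 kg, rigid; foot 28 mm wide, round bulb 52 mm wide up to 45 mm above the foot, neck 22 mm, screw cap 28 mm in diameter and 23 mm tall at the very top. Stands upright. Point: on the axis half-way up, 40 mm above the foot and 28 mm below the cap's middle; z up along the axis.
- cup_red_floor (a point): Pocket with a red rim, one of four (2 x 2, 85 mm pitch) in the fixed grey caddy (182 x 182 mm): round recess 68 mm across, 10 mm deep, flat black floor. Point: centre of that floor, where a flask's foot comes to stand; z up. The rim, 4 mm thick, rises 10 mm above this point, the caddy's outer wall 24 mm.
- cup_blue_floor (a point): Pocket with a blue rim, one of four (2 x 2, 85 mm pitch) in the fixed grey caddy (182 x 182 mm): round recess 68 mm across, 10 mm deep, flat black floor. Point: centre of that floor, where a flask's foot comes to stand; z up. The rim, 4 mm thick, rises 10 mm above this point, the caddy's outer wall 24 mm.
- cup_yellow_floor (a point): Pocket with a yellow rim, one of four (2 x 2, 85 mm pitch) in the fixed grey caddy (182 x 182 mm): round recess 68 mm across, 10 mm deep, flat black floor. Point: centre of that floor, where a flask's foot comes to stand; z up. The rim, 4 mm thick, rises 10 mm above this point, the caddy's outer wall 24 mm.
- cup_green_floor (a point): Pocket with a green rim, one of four (2 x 2, 85 mm pitch) in the fixed grey caddy (182 x 182 mm): round recess 68 mm across, 10 mm deep, flat black floor. Point: centre of that floor, where a flask's foot comes to stand; z up. The rim, 4 mm thick, rises 10 mm above this point, the caddy's outer wall 24 mm.

How it is judged:
By the outcome, as a careful person would: the job done as asked, in the order asked, and still so for the second after the job is handed in, with the robot touching nothing.
It also fails if it takes over 112 s, if anything falls off the work surface, if the arm or the gripper's body presses on something with over 40 N, if the wrist force passes 120 N, or if a joint passes its speed limit or range.

## Working session

There is one attempt and no reset: what is moved stays moved. The work goes in short steps, Python scripts to look and compute and a tool call to move; the robot and the scene stay as the last step left them, time stands still between calls to the robot, and variables do not carry over. Pictures are saved under pics/ and viewed, and the job is handed in when it is done.

Besides the shell and the picture viewer there is one more tool, called after "Request:" in YAML: its name, and indented under it one key for each argument. step_arm: Moves the arm, as the interface text tells. Its arguments: {"type":"object","properties":{"hand":{"type":"array","items":{"type":"number"}},"linear":{"type":"array","items":{"type":"array","items":{"type":"number"}}},"turn":{"type":"array","items":{"type":"array","items":{"type":"number"}}},"squeeze":{"type":"number"}},"required":["hand","linear","turn"]}

```bash
mkdir -p pics; python3 - <<'E'
from workcell import manip, imaging
import cv2
s=manip.sense()
for k,v in s.items(): print(k,v)
for c in ['side','top','wrist']:
    im=imaging.camera(c); cv2.imwrite(f'pics/{c}0.png',im[:,:,::-1])
    i=imaging.camera_info(c); print(c,i)
E
```

```text
time_s 0.0
q [-1.31319556  0.52202814 -0.0363212   1.6000001   0.02115673  1.02110742
 -0.11281456]
qd [ 5.67362449e-05 -8.08734662e-04 -8.88332318e-04 -5.28129322e-04
 -1.10099646e-03 -2.93764341e-03 -6.50259497e-04]
effort [ 8.18049466e-04 -9.27091455e+01  1.98040433e+00 -3.69908702e+01
  1.78784964e-02  8.38664419e-03 -8.90719707e-05]
ee_pos [0.20114028 0.59137679 0.22071983]
orientation [-7.01473140e-05  1.63193507e-01  9.86593910e-01 -5.75746680e-04]
force [-0.01049229 -0.07493572  0.08793565]
wrist_torque [ 0.02024003 -0.00048319  0.01958113]
opening 0.08530041231000818
side {'camera_matrix': array([[393.8428387 ,   0.        , 256.71590148],
       [  0.        , 393.8428387 , 189.48665945],
       [  0.        ,   0.        ,   1.        ]]), 'world_to_cam': array([[ 0.95247666, -0.30433078, -0.01307633, -0.53808625],
       [ 0.20703739,  0.61529129,  0.76062616, -0.16261672],
       [-0.2234362 , -0.72718595,  0.64905844, -0.82253122],
       [ 0.        ,  0.        ,  0.        ,  1.        ]])}
top {'camera_matrix': array([[412.45643118,   0.        , 248.9099383 ],
    
[... 198 characters left out ...]
-0.00846621,  0.08018252, -0.54104046],
       [-0.08000687,  0.01937138,  0.99660607, -0.95000688],
       [ 0.        ,  0.        ,  0.        ,  1.        ]])}
wrist {'camera_matrix': array([[277.12103854,   0.        , 259.48813687],
       [  0.        , 277.12103854, 192.89435874],
       [  0.        ,   0.        ,   1.        ]]), 'world_to_cam': array([[ 3.21633089e-01,  9.46864168e-01, -6.35058175e-04,
        -6.25733091e-01],
       [-9.08093137e-01,  3.08273155e-01, -2.83433442e-01,
         3.74389097e-02],
       [-2.68177199e-01,  9.17382656e-02,  9.58991700e-01,
        -3.78074047e-01],
       [ 0.00000000e+00,  0.00000000e+00,  0.00000000e+00,
         1.00000000e+00]])}
```

View pics/top0.png

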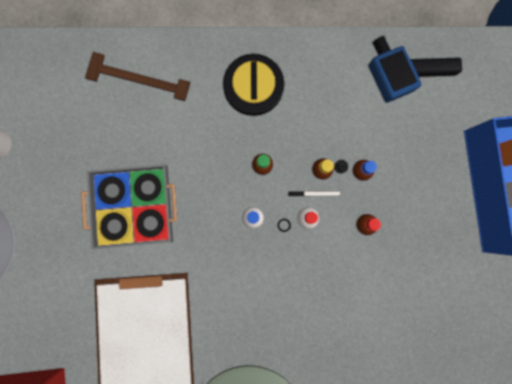

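View pics/side0.png

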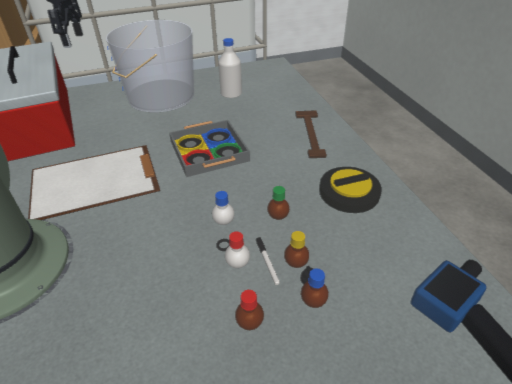

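View pics/wrist0.png

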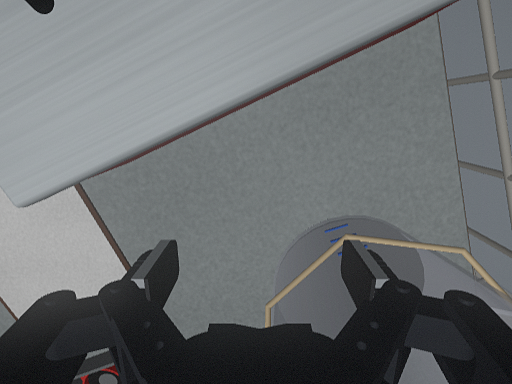

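```bash
cat > h.py <<'E'
import numpy as np, cv2
from workcell import manip, imaging
def ray(c,px,info=None):
    i=info or imaging.camera_info(c); K=i['camera_matrix'];T=i['world_to_cam']
    d=np.array([(px[0]-K[0,2])/K[0,0],-(px[1]-K[1,2])/K[1,1],-1.])
    R=T[:3,:3]; return -R.T@T[:3,3], R.T@d
def at_z(c,px,z,info=None):
    o,d=ray(c,px,info); return o+d*(z-o[2])/d[2]
def proj(c,p,info=None):
    i=info or imaging.camera_info(c); K=i['camera_matrix'];T=i['world_to_cam']
    q=T[:3,:3]@np.asarray(p)+T[:3,3]
    return np.array([K[0,2]+K[0,0]*q[0]/-q[2],K[1,2]+K[1,1]*-q[1]/-q[2]])
def tri(rs):
    A=0;b=0
    for o,d in rs:
        d=d/np.linalg.norm(d);M=np.eye(3)-np.outer(d,d);A=A+M;b=b+M@o
    return np.linalg.solve(A,b)
E
python3 - <<'E'
from h import *
names=['amber_red','amber_blue','amber_yellow','amber_green','white_red','white_blue']
names=[n+'_mid' for n in names]+[f'cup_{c}_floor' for c in ['red','blue','yellow','green']]
for n in names:
    L={}
    for c in ['top','side']:
        r=imaging.pinpoint(c,n); L[c]=r[0]['location'] if r else None
        print(n,c,[(np.round(x['location'],1),round(x['p'],2)) for x in r[:2]])
    z=.04 if 'mid' in n else .006
    for c in L:
        if L[c] is not None: print('   at_z',c,at_z(c,L[c],z).round(4))
    if all(L[c] is not None for c in L): print('   tri',tri([ray(c,L[c]) for c in L]).round(4))
print(manip.sense()['time_s'])
E
```

```text
amber_red_mid top [(array([368., 222.]), 0.96)]
amber_red_mid side [(array([247.8, 307.5]), 0.86)]
   at_z top [ 0.4659 -0.2847  0.04  ]
   at_z side [ 0.4598 -0.279   0.04  ]
   tri [ 0.4624 -0.2826  0.0449]
amber_blue_mid top [(array([366.9, 170.2]), 0.76)]
amber_blue_mid side [(array([314.7, 288.4]), 0.88)]
   at_z top [ 0.5864 -0.2862  0.04  ]
   at_z side [ 0.5884 -0.2791  0.04  ]
   tri [ 0.5855 -0.2838  0.0476]
amber_yellow_mid top [(array([324.9, 167.9]), 0.6)]
amber_yellow_mid side [(array([298.4, 248.1]), 0.8)]
   at_z top [ 0.5925 -0.1879  0.04  ]
   at_z side [ 0.597  -0.1794  0.04  ]
   tri [ 0.5924 -0.1864  0.0489]
amber_green_mid top [(array([264.1, 162.4]), 0.7)]
amber_green_mid side [(array([274.4, 200.6]), 0.88)]
   at_z top [ 0.6065 -0.0463  0.04  ]
   at_z side [ 0.5993 -0.0285  0.04  ]
   tri [ 0.599  -0.0443  0.0549]
white_red_mid top [(array([312.6, 216.1]), 0.93), (array([363.6, 167.9]), 0.31)]
white_red_mid side [(array([237.8, 247.5]), 0.94)]
   at_z top [ 0.4807 -0.1567  0.04  ]
   at_z side [ 0.4806 -0.1391  0.04  ]
   tri [ 0.4789 -0.1535  0.0566]
white_b
[... 363 characters left out ...]
0.255  0.006 ]
   tri [0.4625 0.213  0.0348]
cup_blue_floor top [(array([111. , 190.1]), 0.8), (array([148.6, 184.8]), 0.52)]
cup_blue_floor side [(array([216.8, 140.9]), 0.88)]
   at_z top [0.5477 0.3173 0.006 ]
   at_z side [0.5398 0.3085 0.006 ]
   tri [ 0.5452  0.3203 -0.0021]
cup_yellow_floor top [(array([112.6, 225.6]), 0.62)]
cup_yellow_floor side [(array([188.8, 142.9]), 0.58)]
   at_z top [0.4635 0.3122 0.006 ]
   at_z side [0.4593 0.3249 0.006 ]
   tri [0.4606 0.3096 0.0156]
cup_green_floor top [(array([147.2, 187. ]), 0.73)]
cup_green_floor side [(array([229.4, 149.3]), 0.51)]
   at_z top [0.5544 0.2316 0.006 ]
   at_z side [0.564  0.2544 0.006 ]
   tri [0.5552 0.2267 0.0257]
1.15
```

```bash
python3 - <<'E'
from h import *
t=cv2.imread('pics/top0.png');s=cv2.imread('pics/side0.png')
cv2.imwrite('pics/topA.png',cv2.resize(t[140:250,240:400],None,fx=5,fy=5,interpolation=cv2.INTER_CUBIC))
cv2.imwrite('pics/topB.png',cv2.resize(t[155:260,75:185],None,fx=5,fy=5,interpolation=cv2.INTER_CUBIC))
cv2.imwrite('pics/sideB.png',cv2.resize(s[115:180,160:255],None,fx=8,fy=8,interpolation=cv2.INTER_CUBIC))
cv2.imwrite('pics/sideA.png',cv2.resize(s[180:335,200:345],None,fx=3.8,fy=3.8,interpolation=cv2.INTER_CUBIC))
E
```

```text
(no output)
```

View pics/topA.png

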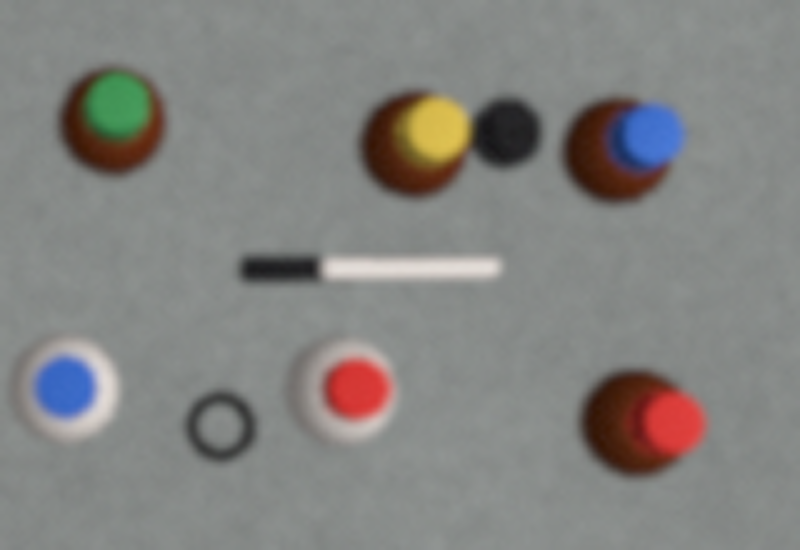

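View pics/topB.png

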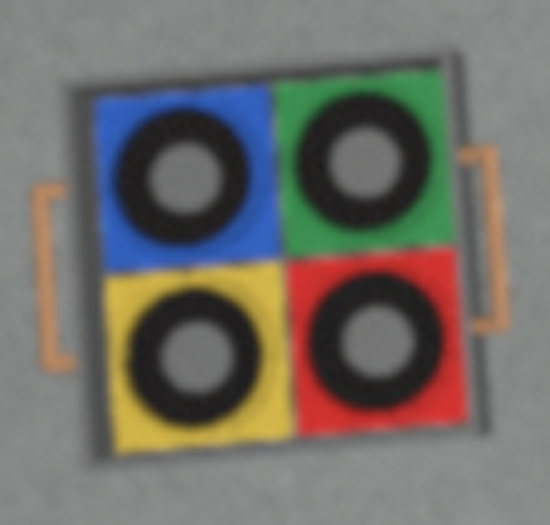

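View pics/sideB.png

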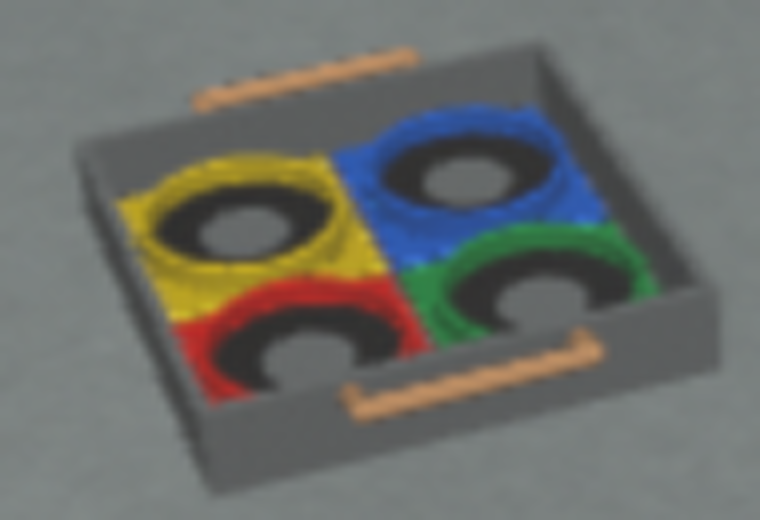

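View pics/sideA.png

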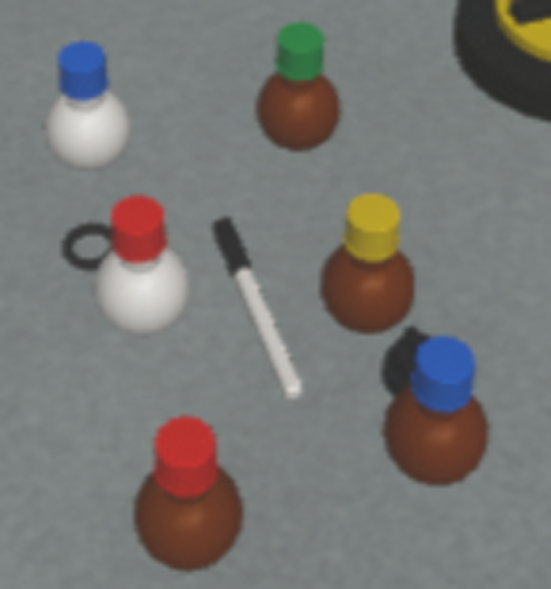

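```bash
cat >> h.py <<'E'
def cap_hull(c,x,y,info,z0=.057,z1=.080,r=.014):
    a=np.linspace(0,2*np.pi,40)
    P=[(x+r*np.cos(t),y+r*np.sin(t),z) for z in (z0,z1) for t in a]
    uv=np.array([proj(c,p,info) for p in P],np.float32)
    h=cv2.convexHull(uv); m=cv2.moments(h)
    return np.array([m['m10']/m['m00'],m['m01']/m['m00']]),m['m00']
HSV={'red':[(0,10),(172,180)],'yellow':[(20,33)],'green':[(50,85)],'blue':[(100,120)]}
def seg(bgr,col,smin=110):
    hs=cv2.cvtColor(bgr,cv2.COLOR_BGR2HSV).astype(int)
    m=np.zeros(hs.shape[:2],bool)
    for a,b in HSV[col]: m|=(hs[...,0]>=a)&(hs[...,0]<=b)
    m&=(hs[...,1]>smin)&(hs[...,2]>95)
    return m.astype(np.uint8)
def blob(bgr,col,near,rad=25):
    n,l,st,ce=cv2.connectedComponentsWithStats(seg(bgr,col))
    best=[(np.linalg.norm(ce[i]-near),i) for i in range(1,n) if st[i,4]>15]
    best=[b for b in best if b[0]<rad]
    if not best: return None
    i=max(best,key=lambda b:st[b[1],4])[1]; return ce[i],st[i,4]
E
python3 - <<'E'
from h import *
from scipy.optimize import least_squares
ims={'top':cv2.imread('pics/top0.png'),'side':cv2.imread('pics/side0.png')}
inf={c:imaging.camera_info(c) for c in ims}
G={'red':(.465,-.28),'blue':(.585,-.28),'yellow':(.594,-.184),'green':(.60,-.04),'w_red':(.48,-.15),'w_blue':(.48,-.02)}
for k,g in G.items():
    col=k.split('_')[-1]; ob={}
    for c in ims:
        p,_=cap_hull(c,*g,inf[c]); ob[c]=blob(ims[c],col,p,14)
    def sol(cs):
        return least_squares(lambda v:np.concatenate([cap_hull(c,*v,inf[c])[0]-ob[c][0] for c in cs]),g)
    out={}
    for cs in (['top'],['side'],['top','side']):
        if all(ob[c] for c in cs): r=sol(cs);out['+'.join(cs)]=r.x.round(4)
    print(k,{c:(ob[c][0].round(1),ob[c][1],round(cap_hull(c,*r.x,inf[c])[1])) for c in ob if ob[c]},out, r.fun.round(2))
# caddy: color quadrants centroid & dark/grey disc in top
t=ims['top']
q={'blue':(112,190),'green':(148,187),'yellow':(114,226),'red':(151,222)}
for k,p in q.items():
    m=seg(t,k); m[:155]=0;m[255:]=0;m[:,185:]=0;m[:,:80]=0
    cs,_=cv2.findContours(m,cv2.RETR_CCOMP,cv2.CHAIN_APPROX_NONE)
    o=max(cs,key=cv2.contourArea); inner=sorted(cs,key=cv2.contourArea)[-2]
    (rc,wh,an)=cv2.minAreaRect(o); e=cv2.fitEllipse(inner)
    g=t[:,:,1].astype(float)
    print(k,'rect',np.round(rc,1),np.round(wh,1),'hole',np.round(e[0],1),np.round(e[1],1),'rect z.016',at_z('top',rc,.016).round(4),'hole z.016',at_z('top',e[0],.016).round(4))
E
```

```text
red {'top': (array([372.1, 224.2]), np.int32(196), 164), 'side': (array([249.4, 308.6]), np.int32(605), 314)} {'top': array([ 0.4607, -0.2848]), 'side': array([ 0.4572, -0.2997]), 'top+side': array([ 0.4586, -0.2927])} [ 3.53  0.93 -0.41 -3.66]
blue {'top': (array([369.1, 166.8]), np.int32(138), 160), 'side': (array([316.2, 277.8]), np.int32(264), 283)} {'top': array([ 0.5903, -0.2823]), 'side': array([ 0.5897, -0.2771]), 'top+side': array([ 0.5895, -0.2797])} [-1.12  0.37  0.52  1.18]
yellow {'top': (array([326.2, 165.8]), np.int32(157), 150), 'side': (array([297.6, 239.5]), np.int32(218), 231)} {'top': array([ 0.5932, -0.1849]), 'side': array([ 0.593 , -0.1807]), 'top+side': array([ 0.5929, -0.1825])} [-1.03  0.15  0.29  0.69]
green {'top': (array([262.8, 160.5]), np.int32(113), 140), 'side': (array([278.9, 193. ]), np.int32(141), 176)} {'top': array([ 0.6062, -0.0417]), 'side': array([ 0.6064, -0.0373]), 'top+side': array([ 0.606 , -0.0405])} [-0.55  0.09  0.32  0.93]
w_red {'top': (array([310.9, 217.3]), np.int32(121), 144), 'side': (array([235.9, 239.8]), np.int32(206), 229)} {'
[... 220 characters left out ...]
 ]), np.int32(164), 181)} {'top': array([ 0.4794, -0.0171]), 'side': array([ 0.4795, -0.0125]), 'top+side': array([ 0.4792, -0.0153])} [-0.8   0.09  0.17  0.8 ]
blue rect [112.1 190. ] [34.6 36.2] hole [111. 190.] [27.4 28.6] rect z.016 [0.5472 0.3117 0.016 ] hole z.016 [0.5471 0.3142 0.016 ]
green rect [147.2 187.2] [33.6 32.7] hole [147.1 186.8] [28.4 29.6] rect z.016 [0.5529 0.2294 0.016 ] hole z.016 [0.554  0.2296 0.016 ]
yellow rect [114.  226.1] [35.1 35.7] hole [113.4 226.1] [27.2 28.4] rect z.016 [0.4622 0.3057 0.016 ] hole z.016 [0.4623 0.3073 0.016 ]
red rect [149.8 223. ] [35.3 34.2] hole [149.6 222.9] [27.5 28.3] rect z.016 [0.4687 0.2225 0.016 ] hole z.016 [0.4689 0.2229 0.016 ]
```

Request:
step_arm:
  hand: [1,1,1,1,1]
  linear:
    - [-30,-24,-5]
    - [-60,-48,-10]
    - [-90,-72,-10]
    - [-120,-96,-10]
    - [-150,-120,-10]
  turn:
    - [0,0,7]
    - [0,0,14]
    - [0,0,21]
    - [0,0,28]
    - [0,0,35]
  squeeze: 30

```text
time_s: 1.57
ee_pos: [0.3053, 0.4282, 0.2315]
orientation: [-0.0, 0.455, 0.891, 0.0]
force: [1.1, 0.0, 0.1]
opening: 0.0854
```

Request:
step_arm:
  hand: [1,1,1,1,1]
  linear:
    - [-38,-2,0]
    - [-76,-4,0]
    - [-114,-6,0]
    - [-152,-8,0]
    - [-190,-10,0]
  turn:
    - [0,0,7]
    - [0,0,14]
    - [0,0,21]
    - [0,0,28]
    - [0,0,35]

```text
time_s: 1.98
ee_pos: [0.4095, 0.269, 0.2316]
orientation: [-0.0, 0.702, 0.713, 0.0]
force: [0.8, 1.1, -0.3]
opening: 0.0856
```

Request:
step_arm:
  hand: [1,1,1,1,1]
  linear:
    - [-32,20,0]
    - [-64,40,0]
    - [-96,60,0]
    - [-128,80,0]
    - [-160,100,0]
  turn:
    - [0,0,1]
    - [0,0,1]
    - [0,0,1]
    - [0,0,1]
    - [0,0,1]

```text
time_s: 2.4
ee_pos: [0.5129, 0.1111, 0.2315]
orientation: [0.0, 0.706, 0.709, 0.0]
force: [-0.7, 0.6, -0.2]
opening: 0.0854
```

Request:
step_arm:
  hand: [1,1,1,1,1]
  linear:
    - [-32,20,0]
    - [-64,40,0]
    - [-96,60,0]
    - [-128,80,0]
    - [-148,95,0]
  turn:
    - [0,0,0]
    - [0,0,0]
    - [0,0,0]
    - [0,0,0]
    - [0,0,0]

```text
time_s: 2.82
ee_pos: [0.6087, -0.0387, 0.2314]
orientation: [0.001, 0.707, 0.708, -0.0]
force: [0.8, -0.4, 0.2]
opening: 0.0852
```

```bash
python3 - <<'E'
from h import *
s=manip.sense();print(s['time_s'],s['ee_pos'],s['orientation'].round(4) if hasattr(s['orientation'],'round') else s['orientation'])
im=imaging.camera('wrist');cv2.imwrite('pics/w1.png',im[:,:,::-1])
im=imaging.camera('top');cv2.imwrite('pics/t1.png',im[:,:,::-1])
i=imaging.camera_info('wrist');np.save('w1.npy',i['world_to_cam']);print(i['world_to_cam'].round(3))
E
```

```text
2.8167 [ 0.60874772 -0.03871032  0.23142616] [ 6.000e-04  7.066e-01  7.076e-01 -2.000e-04]
[[ 1.    -0.001 -0.    -0.61 ]
 [ 0.001  0.958 -0.286  0.076]
 [ 0.     0.286  0.958 -0.377]
 [ 0.     0.     0.     1.   ]]
```

View pics/w1.png

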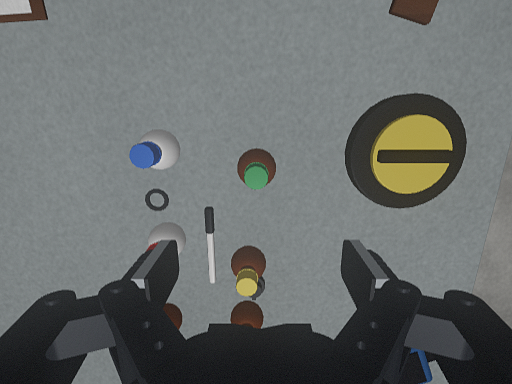

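```bash
cat > caps.py <<'E'
from h import *
from scipy.optimize import least_squares
import sys
def capxy(img,info,col,g,c='wrist',rad=18):
    p,a=cap_hull(c,*g,info); b=blob(img,col,p,rad)
    if b is None: return None
    r=least_squares(lambda v:cap_hull(c,*v,info)[0]-b[0],g)
    return r.x.round(4),b[1],round(cap_hull(c,*r.x,info)[1])
E
python3 - <<'E'
from caps import *
w=cv2.imread('pics/w1.png');i=imaging.camera_info('wrist')
for k,g in {'green':(.606,-.04),'yellow':(.593,-.183),'blue':(.479,-.015)}.items():
    print(k,proj('wrist',(*g,.0685),i),capxy(w,i,k,g))
# caddy fit in top
E
```

```text
green [256.00654209 176.6744105 ] (array([ 0.605 , -0.0373]), np.int32(254), 554)
yellow [246.55997923 283.05093241] (array([ 0.5932, -0.1811]), np.int32(463), 535)
blue [144.2956777  155.32783396] (array([ 0.4799, -0.0143]), np.int32(608), 696)
```

Request:
step_arm:
  hand: [1,1,1,1,1]
  linear:
    - [1,-3,35]
    - [1,-3,70]
    - [1,-3,105]
    - [1,-3,125]
    - [1,-3,125]
  turn:
    - [0,0,0]
    - [0,0,0]
    - [0,0,0]
    - [0,0,0]
    - [0,0,0]

```text
time_s: 3.33
ee_pos: [0.6023, -0.033, 0.1024]
orientation: [-0.002, 0.706, 0.709, -0.002]
force: [-0.8, -0.3, 0.2]
opening: 0.0856
```

```bash
python3 - <<'E'
from caps import *
s=manip.sense();print(s['time_s'],s['ee_pos'],s['force'])
i=imaging.camera_info('wrist')
im=imaging.camera('wrist')[:,:,::-1].copy();cv2.imwrite('pics/w2.png',im)
print(capxy(im,i,'green',(.6055,-.038),rad=40))
E
```

```text
3.3333 [ 0.60230541 -0.03303291  0.10239489] [-0.75730912 -0.32717621  0.16996096]
(array([ 0.6064, -0.0349]), np.int32(251), 1586)
```

View pics/w2.png

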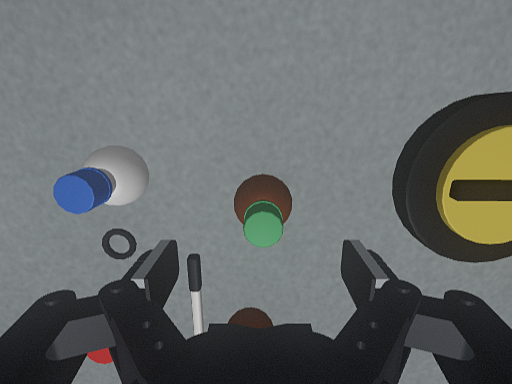

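```bash
python3 - <<'E'
from caps import *
s=manip.sense();p=s['ee_pos'];print(p)
i=imaging.camera_info('wrist')
print(at_z('wrist',(264,228.5),.08,i), proj('wrist',(p[0],p[1],.08),i),proj('wrist',(.6055,-.038,.08),i))
w=cv2.imread('pics/w2.png');print(cv2.cvtColor(w,cv2.COLOR_BGR2HSV)[[228,212],[264,264]])
E
```

```text
[ 0.60361173 -0.03340283  0.10501792]
[ 0.60765786 -0.03839048  0.08      ] [258.17646832 221.76841775] [260.88517599 227.96112242]
[[ 69 107 155]
 [ 68 116 136]]
```

Request:
step_arm:
  hand: [1,1,1,1,1]
  linear:
    - [0,1,14]
    - [0,1,28]
    - [0,1,28]
    - [0,1,28]
    - [0,1,28]
  turn:
    - [0,0,0]
    - [0,0,0]
    - [0,0,0]
    - [0,0,0]
    - [0,0,0]

```text
time_s: 3.8
ee_pos: [0.6064, -0.0338, 0.0797]
orientation: [0.001, 0.706, 0.708, 0.001]
force: [0.6, -0.1, 0.9]
opening: 0.0854
```

Request:
step_arm:
  hand: [0.6,0.5,0.4,0.3,0.2]
  linear:
    - [0,0,0]
    - [0,0,0]
    - [0,0,0]
    - [0,0,0]
    - [0,0,0]
  turn:
    - [0,0,0]
    - [0,0,0]
    - [0,0,0]
    - [0,0,0]
    - [0,0,0]
  squeeze: 30

```text
time_s: 4.22
ee_pos: [0.6058, -0.0339, 0.0785]
orientation: [0.0, 0.706, 0.708, 0.0]
force: [0.5, -0.1, -0.5]
opening: 0.0253
```

```bash
python3 - <<'E'
from caps import *
im=imaging.camera('wrist')[:,:,::-1].copy();cv2.imwrite('pics/w3.png',im)
s=manip.sense();print(s['time_s'],s['ee_pos'],s['force'],s['opening'])
im=imaging.camera('side')[:,:,::-1].copy();cv2.imwrite('pics/s3.png',cv2.resize(im[120:350,180:350],None,fx=3.3,fy=2.6*1.27))
E
```

```text
4.2667 [ 0.60576741 -0.03388244  0.0783997 ] [-0.62200702  0.68961086 -0.04664154] 0.018104772557155313
```

View pics/w3.png

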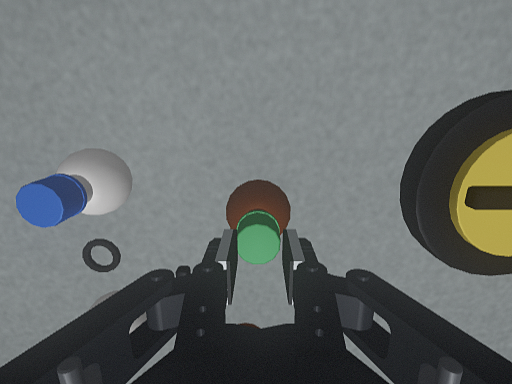

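```bash
python3 - <<'E'
from caps import *
im=cv2.imread('pics/s3.png');print(im.shape)
cv2.imwrite('pics/s3b.png',cv2.resize(im,(440,592)))
E
```

```text
(759, 561, 3)
```

View pics/s3b.png

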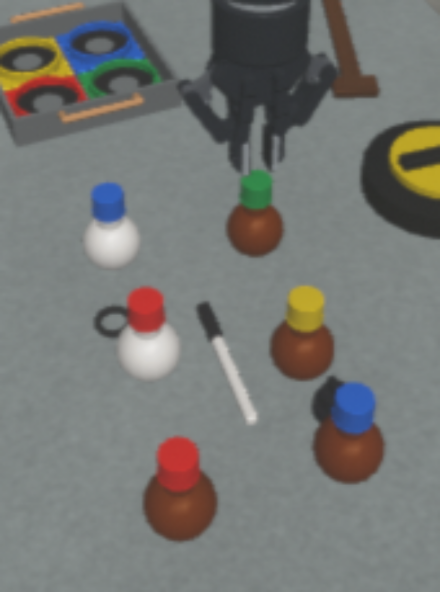

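```bash
python3 - <<'E'
from caps import *
s=manip.sense();p=s['ee_pos'];print(p,s['q'],s['opening'],s['orientation'])
f=lambda uv:((uv[0]-180)*3.3*440/561,(uv[1]-120)*3.3*592/759)
for dz in (0,-.006,-.025): 
    q=(p[0],p[1],p[2]+dz); print(dz,np.round(f(proj('side',q)),0),'wrist',proj('wrist',q).round(0))
print('cap top',np.round(f(proj('side',(.606,-.038,.08)))))
E
```

```text
[ 0.60573262 -0.03390288  0.07835714] [-0.26174438  0.70183178  0.32691944  1.77248421 -0.31992307  0.71969246
  0.23956772] 0.017334757645664348 [ 7.02939323e-06  7.05777313e-01  7.08433754e-01 -1.16974916e-05]
0 [254. 177.] wrist [258. 238.]
-0.006 [254. 182.] wrist [258. 234.]
-0.025 [254. 199.] wrist [258. 222.]
cap top [256. 178.]
```

```bash
python3 - <<'E'
from caps import *
im=imaging.camera('side')[:,:,::-1].copy();cv2.imwrite('pics/s4.png',cv2.resize(im[110:230,240:330],None,fx=5,fy=5,interpolation=cv2.INTER_CUBIC))
im=imaging.camera('top')[:,:,::-1].copy();cv2.imwrite('pics/t4.png',cv2.resize(im[110:230,190:330],None,fx=5,fy=5,interpolation=cv2.INTER_CUBIC))
E
```

```text
(no output)
```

View pics/s4.png

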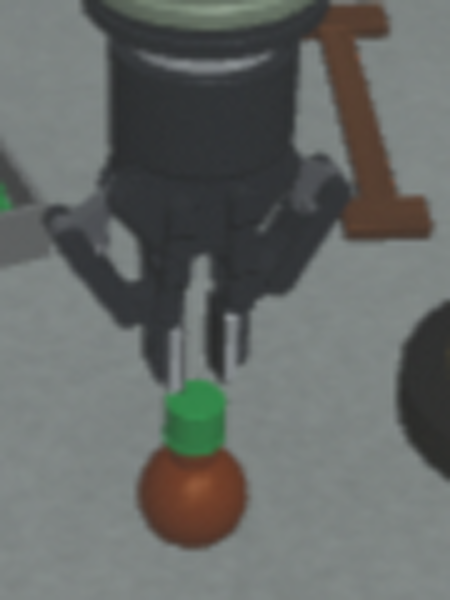

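View pics/t4.png

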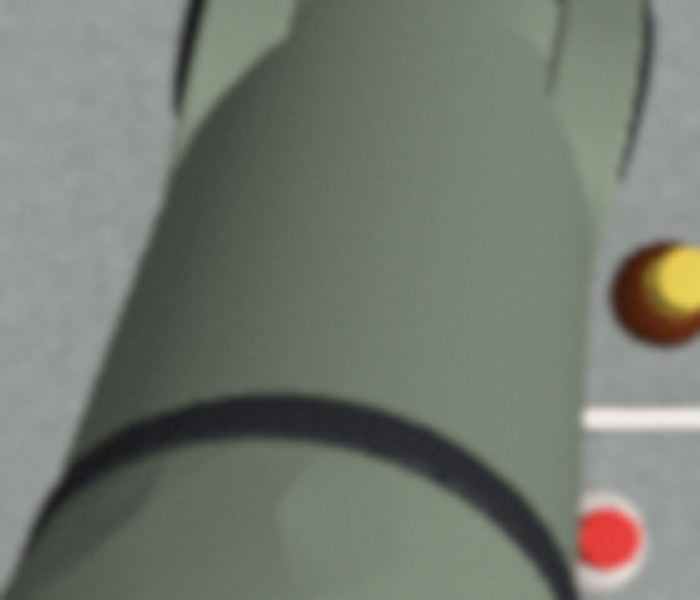

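Request:
step_arm:
  hand: [1,1,1,1,1]
  linear:
    - [0,0,-10]
    - [0,0,-20]
    - [0,0,-20]
    - [0,0,-20]
    - [0,0,-20]
  turn:
    - [0,0,0]
    - [0,0,0]
    - [0,0,0]
    - [0,0,0]
    - [0,0,0]

```text
time_s: 4.83
ee_pos: [0.6058, -0.0338, 0.0986]
orientation: [0.0, 0.706, 0.708, 0.0]
force: [0.4, -0.1, -0.1]
opening: 0.0762
```

```bash
python3 - <<'E'
from caps import *
s=manip.sense();p=s['ee_pos'];print(p,s['opening'],s['force'],s['time_s'])
for z in (.05,.06,.07,.08,.09,.1):
    print(z, at_z('side',(279,187.5),z).round(3))
im=imaging.camera('side')[:,:,::-1].copy();cv2.imwrite('pics/s5.png',cv2.resize(im[110:230,240:330],None,fx=5,fy=5,interpolation=cv2.INTER_CUBIC))
E
```

```text
[ 0.60581234 -0.03379224  0.09856972] 0.07619331385433033 [ 0.43669977 -0.05637975 -0.11677889] 4.8333
0.05 [0.621 0.001 0.05 ]
0.06 [ 0.617 -0.01   0.06 ]
0.07 [ 0.613 -0.021  0.07 ]
0.08 [ 0.608 -0.032  0.08 ]
0.09 [ 0.604 -0.043  0.09 ]
0.1 [ 0.6   -0.054  0.1  ]
```

View pics/s5.png

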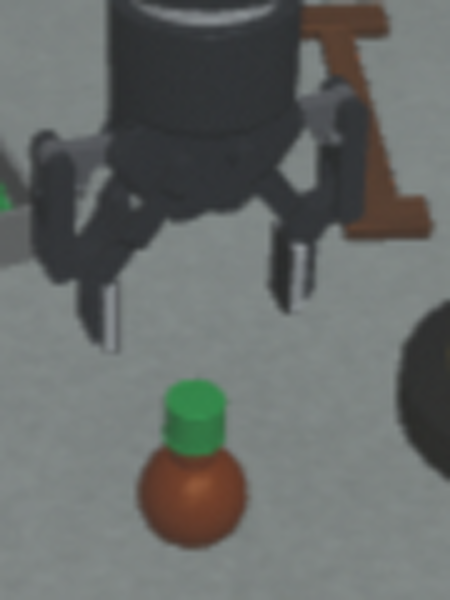

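```bash
python3 - <<'E'
from caps import *
p=manip.sense()['ee_pos']
for px in ((262.4,180.4),(298.4,172.4),(280.4,176.4)):
  for z in (.07,.08,.09,.1,.11,.12,.13): print(px,z, at_z('side',px,z).round(3))
for dx in(-.038,.038):print([proj('side',(p[0]+dx,p[1]-.011,p[2]+d)).round(1) for d in(-.025,-.013,0,.013,.025,.04)])
E
```

```text
(262.4, 180.4) 0.07 [0.585 0.015 0.07 ]
(262.4, 180.4) 0.08 [0.581 0.004 0.08 ]
(262.4, 180.4) 0.09 [ 0.577 -0.008  0.09 ]
(262.4, 180.4) 0.1 [ 0.573 -0.02   0.1  ]
(262.4, 180.4) 0.11 [ 0.569 -0.031  0.11 ]
(262.4, 180.4) 0.12 [ 0.566 -0.043  0.12 ]
(262.4, 180.4) 0.13 [ 0.562 -0.055  0.13 ]
(298.4, 172.4) 0.07 [0.676 0.017 0.07 ]
(298.4, 172.4) 0.08 [0.67  0.005 0.08 ]
(298.4, 172.4) 0.09 [ 0.665 -0.007  0.09 ]
(298.4, 172.4) 0.1 [ 0.66  -0.018  0.1  ]
(298.4, 172.4) 0.11 [ 0.654 -0.03   0.11 ]
(298.4, 172.4) 0.12 [ 0.649 -0.042  0.12 ]
(298.4, 172.4) 0.13 [ 0.643 -0.053  0.13 ]
(280.4, 176.4) 0.07 [0.63  0.016 0.07 ]
(280.4, 176.4) 0.08 [0.625 0.004 0.08 ]
(280.4, 176.4) 0.09 [ 0.621 -0.007  0.09 ]
(280.4, 176.4) 0.1 [ 0.616 -0.019  0.1  ]
(280.4, 176.4) 0.11 [ 0.611 -0.031  0.11 ]
(280.4, 176.4) 0.12 [ 0.607 -0.042  0.12 ]
(280.4, 176.4) 0.13 [ 0.602 -0.054  0.13 ]
[array([263.6, 197.2]), array([263.6, 193.1]), array([263.6, 188.5]), array([263.6, 183.9]), array([263.6, 179.6]), array([263.6, 174. ])]
[array([295.7, 190. ]), array([295.9, 185.9]), array([296.2, 181.4]), array([296.6, 176.8]), array([296.8, 172.5]), array([297.2, 167. ])]
```

Request:
step_arm:
  hand: [1,1,1,1,1]
  linear:
    - [-2,0,0]
    - [-4,1,15]
    - [-4,1,30]
    - [-4,1,40]
    - [-4,1,40]
  turn:
    - [0,0,0]
    - [0,0,0]
    - [0,0,0]
    - [0,0,0]
    - [0,0,0]

```text
time_s: 5.3
ee_pos: [0.6055, -0.0379, 0.0562]
orientation: [-0.001, 0.706, 0.708, -0.001]
force: [-0.6, 0.3, -1.3]
opening: 0.0854
```

```bash
python3 - <<'E'
from caps import *
s=manip.sense();p=s['ee_pos'];print(p,s['opening'],s['force'],s['time_s'])
im=imaging.camera('side')[:,:,::-1].copy();cv2.imwrite('pics/s6.png',cv2.resize(im[110:230,240:330],None,fx=5,fy=5,interpolation=cv2.INTER_CUBIC))
im=imaging.camera('wrist')[:,:,::-1].copy();cv2.imwrite('pics/w6.png',im)
E
```

```text
[ 0.60551182 -0.03792604  0.056229  ] 0.08539317167809704 [-0.57849758  0.25014787 -1.25372272] 5.3
```

View pics/s6.png

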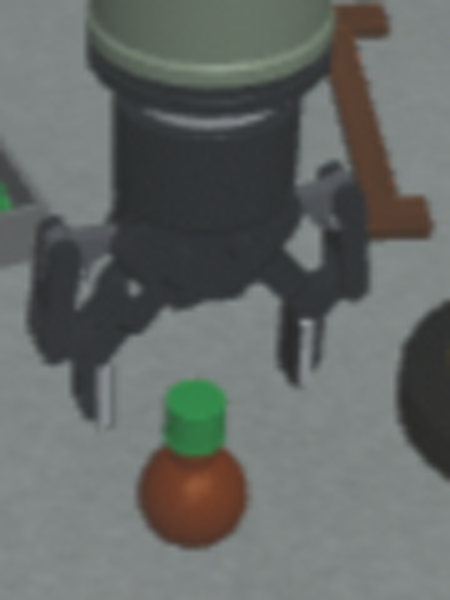

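View pics/w6.png

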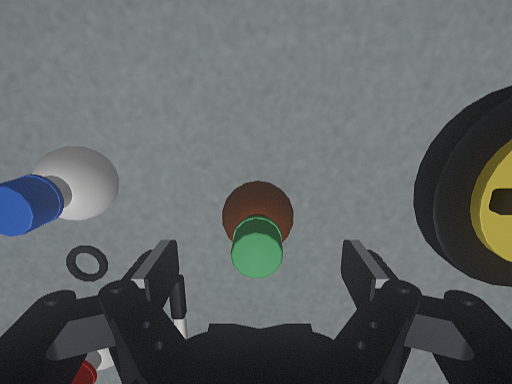

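Request:
step_arm:
  hand: [1,1,0.6,0.5,0.4]
  linear:
    - [0,0,7]
    - [0,0,14]
    - [0,0,14]
    - [0,0,14]
    - [0,0,14]
  turn:
    - [0,0,0]
    - [0,0,0]
    - [0,0,0]
    - [0,0,0]
    - [0,0,0]

```text
time_s: 5.82
ee_pos: [0.6068, -0.0379, 0.0444]
orientation: [0.0, 0.706, 0.708, 0.0]
force: [-0.8, -0.6, 0.4]
opening: 0.0516
```

Request:
step_arm:
  hand: [0.3,0.25,0.2,0.2,0.2]
  linear:
    - [0,0,0]
    - [0,0,0]
    - [0,0,0]
    - [0,0,0]
    - [0,0,0]
  turn:
    - [0,0,0]
    - [0,0,0]
    - [0,0,0]
    - [0,0,0]
    - [0,0,0]

```text
time_s: 6.23
ee_pos: [0.6068, -0.0379, 0.0446]
orientation: [0.0, 0.706, 0.708, 0.0]
force: [-3.3, 0.7, 6.5]
opening: 0.0271
```

```bash
python3 - <<'E'
from caps import *
s=manip.sense();p=s['ee_pos'];print(p,s['opening'],s['force'],s['time_s'])
im=imaging.camera('side')[:,:,::-1].copy();cv2.imwrite('pics/s7.png',cv2.resize(im[110:230,240:330],None,fx=5,fy=5,interpolation=cv2.INTER_CUBIC))
E
```

```text
[ 0.60680694 -0.03790006  0.04458387] 0.027116774358028107 [-3.30541083  0.66717578  6.54056248] 6.2333
```

View pics/s7.png

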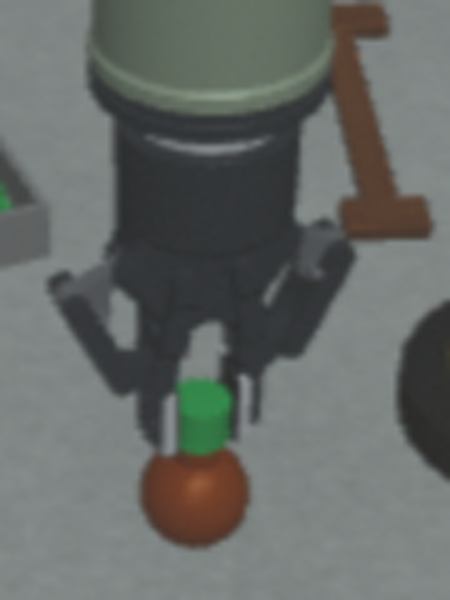

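Request:
step_arm:
  hand: [0.2,0.2,0.2,0.2,0.2]
  linear:
    - [0,0,-5]
    - [0,0,-20]
    - [0,0,-40]
    - [0,0,-65]
    - [0,0,-90]
  turn:
    - [0,0,0]
    - [0,0,0]
    - [0,0,0]
    - [0,0,0]
    - [0,0,0]
  squeeze: 40

```text
time_s: 6.7
ee_pos: [0.6064, -0.038, 0.1353]
orientation: [-0.0, 0.706, 0.708, -0.0]
force: [0.5, 0.1, -1.2]
opening: 0.0266
```

Request:
step_arm:
  hand: [0.2,0.2,0.2,0.2,0.2]
  linear:
    - [20,-5,0]
    - [50,-10,0]
    - [80,-15,0]
    - [110,-20,0]
    - [130,-26,0]
  turn:
    - [0,0,0]
    - [0,0,0]
    - [0,0,0]
    - [0,0,0]
    - [0,0,0]

```text
time_s: 7.12
ee_pos: [0.5798, 0.0952, 0.1345]
orientation: [-0.0, 0.705, 0.709, 0.0]
force: [-0.5, 0.0, -2.1]
opening: 0.0268
```

```bash
python3 - <<'E'
from caps import *
s=manip.sense();p=s['ee_pos'];print(p,s['opening'],s['force'],s['time_s'])
im=imaging.camera('wrist')[:,:,::-1].copy();cv2.imwrite('pics/w8.png',im);np.save('w8.npy',imaging.camera_info('wrist')['world_to_cam'])
im=imaging.camera('side')[:,:,::-1].copy();cv2.imwrite('pics/s8.png',im)
E
```

```text
[0.57983807 0.09519264 0.13445562] 0.0268167800118601 [-0.51121063  0.04338459 -2.05384562] 7.1167
```

View pics/s8.png

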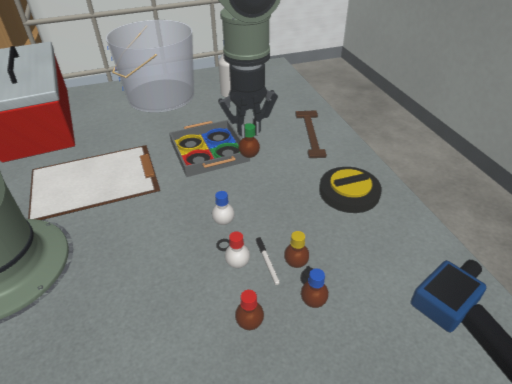

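View pics/w8.png

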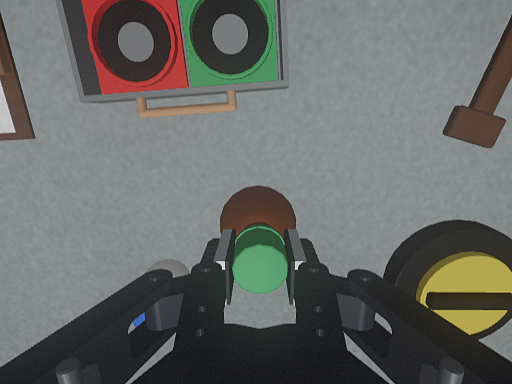

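```bash
python3 - <<'E'
from caps import *
i=imaging.camera_info('wrist')
w=cv2.imread('pics/w8.png')
hs=cv2.cvtColor(w,cv2.COLOR_BGR2HSV);print(hs[35,[134,231,110,205]],)
for n,px in {'green grey':(230.5,35),'red grey':(136,41)}.items():
    for z in (.004,.010): print(n,z,at_z('wrist',px,z,i).round(4))
for n,px in {'green':(230.5,35),'red':(136,41)}.items():
    m=seg(w,n); m[90:]=0; m[:,280:]=0
    cs,_=cv2.findContours(m,cv2.RETR_CCOMP,cv2.CHAIN_APPROX_NONE)
    for c in sorted(cs,key=cv2.contourArea)[-3:]:
        if len(c)>20:
            e=cv2.fitEllipse(c); print(n,np.round(e[0],1),np.round(e[1],1),at_z('wrist',e[0],.006,i).round(4),at_z('wrist',e[0],.016,i).round(4))
# side view
s=cv2.imread('pics/side0.png')
for n,px in {'blue':(218,137.5),'yellow':(190.8,144),'red':(199,160),'green':(228,152.5)}.items():
    print(n,at_z('side',px,.006).round(4))
E
```

```text
[[110   7 116]
 [103  14 125]
 [  0  43  47]
 [ 20  17  45]]
green grey 0.004 [0.5525 0.2356 0.004 ]
green grey 0.01 [0.553  0.2342 0.01  ]
red grey 0.004 [0.4659 0.2299 0.004 ]
red grey 0.01 [0.4683 0.2286 0.01  ]
green [229.2  35.2] [ 94.1 107.6] [0.5515 0.235  0.006 ] [0.5525 0.2326 0.016 ]
red [174.5  36.3] [ 4.3 26.2] [0.502  0.2336 0.006 ] [0.5047 0.2313 0.016 ]
red [135.4  42. ] [ 91.6 110.1] [0.466  0.2287 0.006 ] [0.4701 0.2266 0.016 ]
blue [0.5474 0.3253 0.006 ]
yellow [0.4638 0.3172 0.006 ]
red [0.4709 0.2313 0.006 ]
green [0.5562 0.2403 0.006 ]
```

Request:
step_arm:
  hand: [0.2,0.2,0.2,0.2,0.2]
  linear:
    - [30,-6,0]
    - [65,-12,0]
    - [100,-20,0]
    - [125,-25,0]
    - [138,-27,0]
  turn:
    - [0,0,0]
    - [0,0,0]
    - [0,0,0]
    - [0,0,0]
    - [0,0,0]

```text
time_s: 7.63
ee_pos: [0.5518, 0.2333, 0.1343]
orientation: [-0.0, 0.705, 0.71, 0.0]
force: [-0.4, -0.1, -1.8]
opening: 0.0265
```

Request:
step_arm:
  hand: [0.2,0.2,0.2,0.2,0.2]
  linear:
    - [0,0,10]
    - [0,0,25]
    - [0,0,35]
    - [0,0,40]
    - [0,0,40]
  turn:
    - [0,0,0]
    - [0,0,0]
    - [0,0,0]
    - [0,0,0]
    - [0,0,0]

```text
time_s: 8.05
ee_pos: [0.5526, 0.2285, 0.0932]
orientation: [-0.0, 0.706, 0.708, -0.001]
force: [-0.0, -0.1, -2.5]
opening: 0.0267
```

```bash
python3 - <<'E'
from caps import *
s=manip.sense();p=s['ee_pos'];print(p,s['opening'],s['force'],s['time_s'])
im=imaging.camera('wrist')[:,:,::-1].copy();cv2.imwrite('pics/w9.png',im);np.save('w9.npy',imaging.camera_info('wrist')['world_to_cam'])
im=imaging.camera('side')[:,:,::-1].copy();cv2.imwrite('pics/s9.png',cv2.resize(im[60:190,150:290],None,fx=4.5,fy=4.5,interpolation=cv2.INTER_CUBIC))
E
```

```text
[0.55255435 0.22849047 0.09317741] 0.026732413636061467 [-0.02124156 -0.1097154  -2.48203722] 8.05
```

View pics/s9.png

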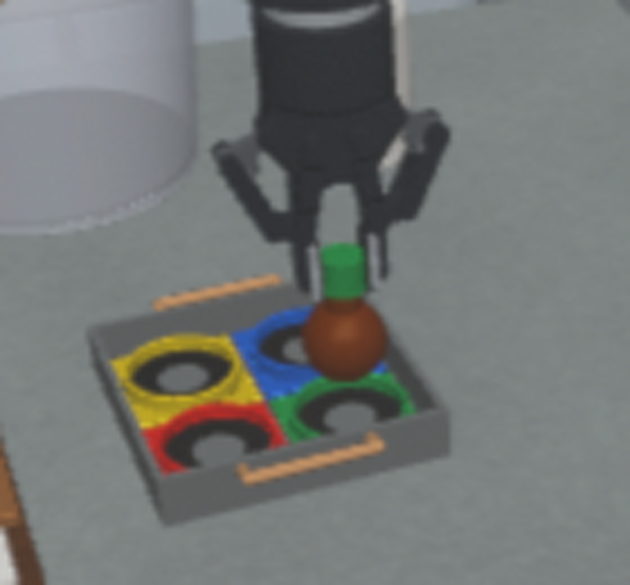

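View pics/w9.png

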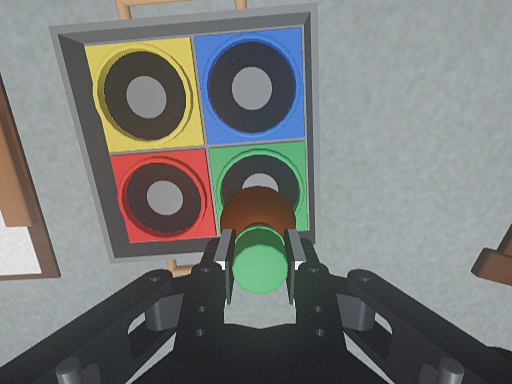

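```bash
cat > cups.py <<'E'
from caps import *
def cups(w,i,names=('green','red','yellow','blue'),rows=240):
    for n in names:
        m=seg(w,n,100); m[rows:]=0; m[:,320:]=0
        m=cv2.morphologyEx(m,cv2.MORPH_CLOSE,np.ones((3,3)))
        cs,_=cv2.findContours(m,cv2.RETR_CCOMP,cv2.CHAIN_APPROX_NONE)
        for c in cs:
            if len(c)>60 and cv2.contourArea(c)>3000:
                e=cv2.fitEllipse(c)
                print(n,np.round(e[0],1),np.round(e[1],1),at_z('wrist',e[0],.006,i).round(4))
E
python3 - <<'E'
from cups import *
i=imaging.camera_info('wrist'); cups(cv2.imread('pics/w9.png'),i)
for n,px in dict(y=(147,97),b=(252,89),r=(165,198)).items(): print(n,at_z('wrist',px,.006,i).round(4))
E
```

```text
red [164.8 193.9] [ 98.4 111.6] [0.4683 0.2298 0.006 ]
red [163.2 197.3] [66.9 78.7] [0.4666 0.2266 0.006 ]
yellow [146.2  93.1] [115.9 130.1] [0.4612 0.3159 0.006 ]
yellow [144.6  95.1] [80.1 91.5] [0.4597 0.3143 0.006 ]
blue [251.5  84.2] [119.7 128.1] [0.5473 0.3229 0.006 ]
blue [251.4  86.6] [85.9 91.1] [0.5472 0.3211 0.006 ]
y [0.4615 0.3128 0.006 ]
b [0.5477 0.3193 0.006 ]
r [0.4681 0.2259 0.006 ]
```

Request:
step_arm:
  hand: [0.2,0.2,0.2,0.2,0.2]
  linear:
    - [6,1,0]
    - [6,1,10]
    - [6,1,20]
    - [6,1,30]
    - [6,1,36]
  turn:
    - [0,0,0]
    - [0,0,0]
    - [0,0,0]
    - [0,0,0]
    - [0,0,0]

```text
time_s: 8.57
ee_pos: [0.553, 0.2357, 0.0565]
orientation: [-0.0, 0.706, 0.709, -0.001]
force: [-1.0, -0.6, -2.1]
opening: 0.0269
```

Request:
step_arm:
  hand: [0.2,0.2]
  linear:
    - [0,0,1]
    - [0,0,2]
  turn:
    - [0,0,0]
    - [0,0,0]

```text
time_s: 8.73
ee_pos: [0.5535, 0.2356, 0.0557]
orientation: [-0.0, 0.706, 0.708, -0.0]
force: [1.6, -0.3, -1.1]
opening: 0.0268
```

Request:
step_arm:
  hand: [0.2,0.2]
  linear:
    - [0,0,1]
    - [0,0,2]
  turn:
    - [0,0,0]
    - [0,0,0]

```text
time_s: 8.9
ee_pos: [0.5539, 0.2359, 0.0546]
orientation: [0.0, 0.706, 0.708, 0.0]
force: [-2.4, -0.4, 11.7]
opening: 0.0269
```

```bash
python3 - <<'E'
from caps import *
s=manip.sense();p=s['ee_pos'];print(p,s['opening'],s['force'],s['time_s'])
im=imaging.camera('wrist')[:,:,::-1].copy();cv2.imwrite('pics/w10.png',im)
im=imaging.camera('side')[:,:,::-1].copy();cv2.imwrite('pics/s10.png',cv2.resize(im[60:190,150:290],None,fx=4.5,fy=4.5,interpolation=cv2.INTER_CUBIC))
E
```

```text
[0.55393573 0.23594385 0.05455612] 0.02686262611021443 [-2.39149241 -0.43283446 11.6610228 ] 8.9
```

View pics/s10.png

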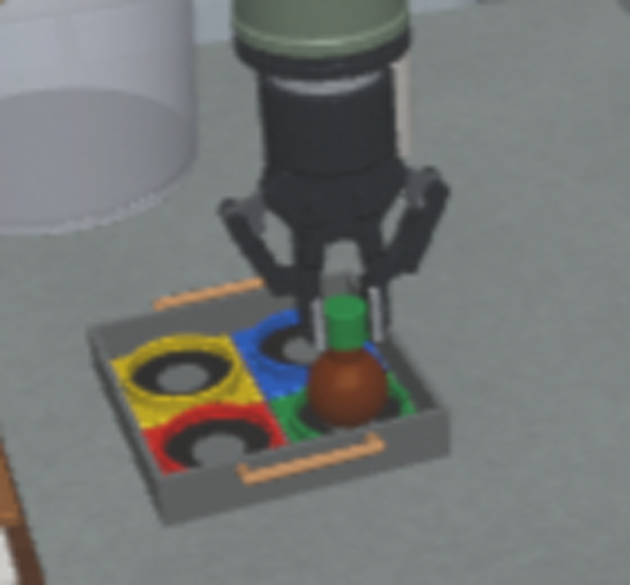

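Request:
step_arm:
  hand: [0.25,0.35,0.45,0.55,0.65]
  linear:
    - [0,0,-1]
    - [0,0,-1]
    - [0,0,-1]
    - [0,0,-1]
    - [0,0,-1]
  turn:
    - [0,0,0]
    - [0,0,0]
    - [0,0,0]
    - [0,0,0]
    - [0,0,0]

```text
time_s: 9.42
ee_pos: [0.5538, 0.236, 0.0554]
orientation: [0.0, 0.706, 0.708, 0.0]
force: [-0.2, -0.7, 0.3]
opening: 0.0552
```

Request:
step_arm:
  hand: [0.65,0.65,0.65,0.65,0.65]
  linear:
    - [0,0,0]
    - [0,0,-15]
    - [0,0,-40]
    - [0,0,-75]
    - [0,0,-110]
  turn:
    - [0,0,0]
    - [0,0,0]
    - [0,0,0]
    - [0,0,0]
    - [0,0,0]

```text
time_s: 9.83
ee_pos: [0.5532, 0.2355, 0.1661]
orientation: [-0.0, 0.706, 0.708, -0.001]
force: [0.9, 0.2, 0.8]
opening: 0.0557
```

```bash
python3 - <<'E'
from caps import *
s=manip.sense();p=s['ee_pos'];print(p,s['opening'],s['force'],s['time_s'])
im=imaging.camera('side')[:,:,::-1].copy();cv2.imwrite('pics/s11.png',im)
i=imaging.camera_info('wrist');im=imaging.camera('wrist')[:,:,::-1].copy();cv2.imwrite('pics/w11.png',im)
E
```

```text
[0.55322179 0.2355126  0.1661381 ] 0.05565742059273466 [0.94695996 0.23505809 0.81816367] 9.8333
```

View pics/s11.png

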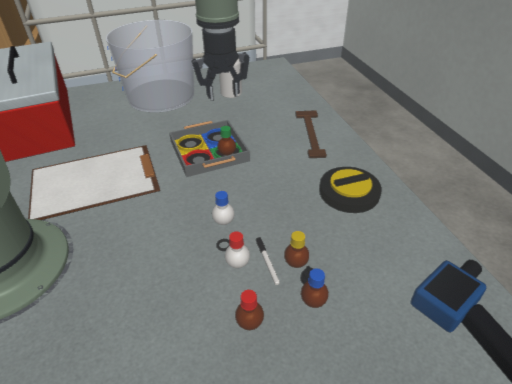

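View pics/w11.png

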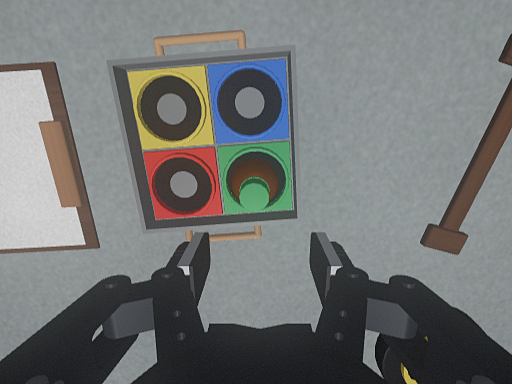

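```bash
python3 - <<'E'
from cups import *
i=imaging.camera_info('wrist'); w=cv2.imread('pics/w11.png')
for n,px in dict(y=(172,109),b=(250,102.5),r=(183.5,185)).items(): print(n,at_z('wrist',px,.010,i).round(4))
E
```

```text
y [0.4634 0.3118 0.01  ]
b [0.5475 0.3188 0.01  ]
r [0.4696 0.2272 0.01  ]
```

Request:
step_arm:
  hand: [0.8,0.9,1,1,1]
  linear:
    - [-40,4,0]
    - [-80,8,0]
    - [-120,12,0]
    - [-160,16,0]
    - [-200,20,0]
  turn:
    - [0,0,0]
    - [0,0,0]
    - [0,0,0]
    - [0,0,0]
    - [0,0,0]

```text
time_s: 10.35
ee_pos: [0.5743, 0.0342, 0.1652]
orientation: [-0.0, 0.706, 0.709, 0.0]
force: [-0.2, 0.4, -0.2]
opening: 0.0853
```

Request:
step_arm:
  hand: [1,1,1,1,1]
  linear:
    - [-40,4,0]
    - [-80,8,0]
    - [-120,12,0]
    - [-160,16,0]
    - [-195,20,0]
  turn:
    - [0,0,0]
    - [0,0,0]
    - [0,0,0]
    - [0,0,0]
    - [0,0,0]

```text
time_s: 10.77
ee_pos: [0.5948, -0.1618, 0.1653]
orientation: [0.0, 0.706, 0.708, -0.0]
force: [0.8, -0.5, 0.0]
opening: 0.0856
```

Request:
step_arm:
  hand: [1,1,1]
  linear:
    - [-18,0,0]
    - [-18,0,0]
    - [-18,0,0]
  turn:
    - [0,0,0]
    - [0,0,0]
    - [0,0,0]

```text
time_s: 11.02
ee_pos: [0.5949, -0.1779, 0.1649]
orientation: [-0.0, 0.707, 0.708, -0.0]
force: [0.5, 0.7, 0.6]
opening: 0.0856
```

```bash
python3 - <<'E'
from cups import *
s=manip.sense();p=s['ee_pos'];print(p,s['opening'],s['force'],s['time_s'])
i=imaging.camera_info('wrist');im=imaging.camera('wrist')[:,:,::-1].copy();cv2.imwrite('pics/w12.png',im);np.save('w12.npy',i['world_to_cam'])
print(capxy(im,i,'yellow',(.593,-.182)))
E
```

```text
[ 0.59487106 -0.17794159  0.16494616] 0.08555378956774023 [0.4724209  0.65729584 0.56083335] 11.0167
(array([ 0.5931, -0.1806]), np.int32(823), 888)
```

View pics/w12.png

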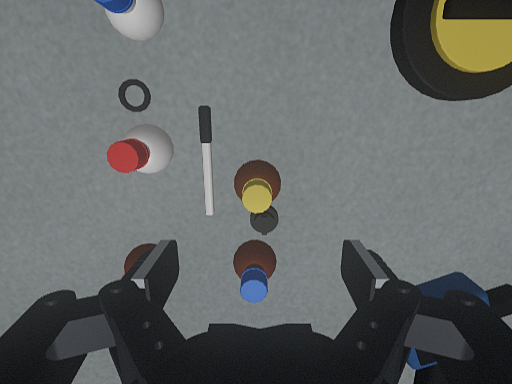

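Request:
step_arm:
  hand: [1,1,1,1,1]
  linear:
    - [-3,-2,25]
    - [-3,-2,55]
    - [-3,-2,85]
    - [-3,-2,100]
    - [-3,-2,105]
  turn:
    - [0,0,0]
    - [0,0,0]
    - [0,0,0]
    - [0,0,0]
    - [0,0,0]

```text
time_s: 11.48
ee_pos: [0.5921, -0.1777, 0.0576]
orientation: [-0.002, 0.705, 0.709, -0.001]
force: [0.1, 0.1, -0.0]
opening: 0.0854
```

Request:
step_arm:
  hand: [1,1,1,0.7,0.5]
  linear:
    - [0,0,8]
    - [0,0,15]
    - [0,0,15]
    - [0,0,15]
    - [0,0,15]
  turn:
    - [0,0,0]
    - [0,0,0]
    - [0,0,0]
    - [0,0,0]
    - [0,0,0]
  squeeze: 30

```text
time_s: 11.9
ee_pos: [0.5937, -0.18, 0.0461]
orientation: [0.0, 0.706, 0.708, 0.0]
force: [0.1, 0.4, -1.3]
opening: 0.0641
```

```bash
python3 - <<'E'
from cups import *
s=manip.sense();p=s['ee_pos'];print(p,s['opening'],s['force'],s['time_s'])
i=imaging.camera_info('wrist');im=imaging.camera('wrist')[:,:,::-1].copy();cv2.imwrite('pics/w13.png',im)
print(capxy(im,i,'yellow',(.593,-.182)))
im=imaging.camera('side')[:,:,::-1].copy();cv2.imwrite('pics/s13.png',cv2.resize(im[150:300,220:370],None,fx=4,fy=4,interpolation=cv2.INTER_CUBIC))
E
```

```text
[ 0.59372826 -0.17995237  0.04610667] 0.06405678454818803 [ 0.08355083  0.38711949 -1.28259787] 11.9
(array([ 0.5932, -0.1801]), np.int32(3004), 3242)
```

View pics/s13.png

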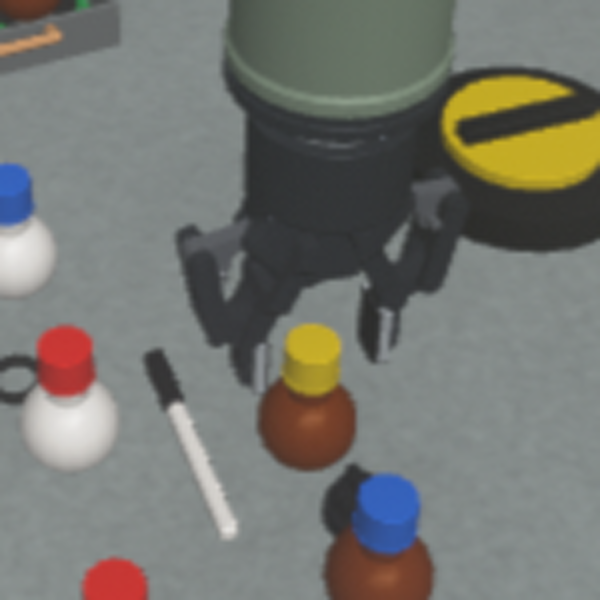

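Request:
step_arm:
  hand: [0.45,0.4,0.35,0.3,0.25]
  linear:
    - [0,-1,1]
    - [0,-1,1]
    - [0,-1,1]
    - [0,-1,1]
    - [0,-1,1]
  turn:
    - [0,0,0]
    - [0,0,0]
    - [0,0,0]
    - [0,0,0]
    - [0,0,0]

```text
time_s: 12.42
ee_pos: [0.5923, -0.18, 0.0445]
orientation: [0.0, 0.706, 0.708, 0.0]
force: [-0.9, 0.9, 4.6]
opening: 0.0269
```

Request:
step_arm:
  hand: [0.2,0.2,0.2,0.2]
  linear:
    - [0,0,0]
    - [0,0,0]
    - [0,0,0]
    - [0,0,0]
  turn:
    - [0,0,0]
    - [0,0,0]
    - [0,0,0]
    - [0,0,0]
  squeeze: 40

```text
time_s: 12.75
ee_pos: [0.5923, -0.18, 0.0446]
orientation: [0.0, 0.706, 0.708, 0.0]
force: [-2.4, 0.4, 6.0]
opening: 0.0266
```

Request:
step_arm:
  hand: [0.2,0.2,0.2,0.2,0.2]
  linear:
    - [0,0,-5]
    - [0,0,-20]
    - [0,0,-45]
    - [0,0,-75]
    - [0,0,-105]
  turn:
    - [0,0,0]
    - [0,0,0]
    - [0,0,0]
    - [0,0,0]
    - [0,0,0]

```text
time_s: 13.17
ee_pos: [0.5918, -0.1799, 0.1503]
orientation: [-0.0, 0.706, 0.708, -0.0]
force: [0.5, 0.4, -0.0]
opening: 0.0268
```

```bash
python3 - <<'E'
from cups import *
s=manip.sense();p=s['ee_pos'];print(p,s['opening'],s['force'],s['time_s'])
im=imaging.camera('side')[:,:,::-1].copy();cv2.imwrite('pics/s14.png',im)
E
```

```text
[ 0.59176878 -0.17989846  0.15034831] 0.02679849587418802 [ 0.54028985  0.44578183 -0.00074044] 13.1667
```

View pics/s14.png

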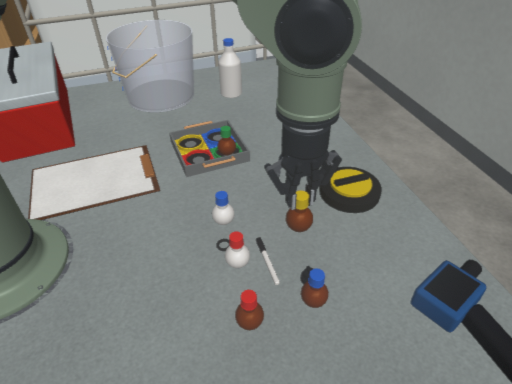

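Request:
step_arm:
  hand: [0.2,0.2,0.2,0.2,0.2]
  linear:
    - [20,-5,0]
    - [50,-13,0]
    - [85,-22,0]
    - [120,-31,0]
    - [155,-41,0]
  turn:
    - [0,0,0]
    - [0,0,0]
    - [0,0,0]
    - [0,0,0]
    - [0,0,0]

```text
time_s: 13.63
ee_pos: [0.5501, -0.0237, 0.1494]
orientation: [0.0, 0.706, 0.708, 0.0]
force: [0.9, 1.6, -1.3]
opening: 0.0268
```

Request:
step_arm:
  hand: [0.2,0.2,0.2,0.2,0.2]
  linear:
    - [36,-9,0]
    - [72,-19,0]
    - [108,-28,0]
    - [144,-38,0]
    - [180,-47,0]
  turn:
    - [0,0,0]
    - [0,0,0]
    - [0,0,0]
    - [0,0,0]
    - [0,0,0]

```text
time_s: 14.05
ee_pos: [0.5021, 0.1563, 0.1495]
orientation: [-0.0, 0.706, 0.708, 0.0]
force: [1.0, 0.5, -1.8]
opening: 0.0266
```

Request:
step_arm:
  hand: [0.2,0.2,0.2,0.2,0.2]
  linear:
    - [36,-9,0]
    - [72,-19,0]
    - [108,-28,0]
    - [135,-37,0]
    - [157,-42,0]
  turn:
    - [0,0,0]
    - [0,0,0]
    - [0,0,0]
    - [0,0,0]
    - [0,0,0]

```text
time_s: 14.47
ee_pos: [0.4589, 0.3143, 0.1493]
orientation: [-0.0, 0.705, 0.709, 0.0]
force: [1.0, -0.3, -1.0]
opening: 0.0267
```

Request:
step_arm:
  hand: [0.2,0.2,0.2,0.2,0.2]
  linear:
    - [0,0,0]
    - [0,0,10]
    - [0,0,30]
    - [0,0,50]
    - [0,0,60]
  turn:
    - [0,0,0]
    - [0,0,0]
    - [0,0,0]
    - [0,0,0]
    - [0,0,0]

```text
time_s: 14.88
ee_pos: [0.46, 0.3098, 0.087]
orientation: [0.0, 0.706, 0.708, -0.001]
force: [0.1, -0.4, -1.2]
opening: 0.027
```

```bash
python3 - <<'E'
from cups import *
s=manip.sense();p=s['ee_pos'];print(p,s['opening'],s['force'],s['time_s'])
i=imaging.camera_info('wrist');im=imaging.camera('wrist')[:,:,::-1].copy();cv2.imwrite('pics/w15.png',im)
for n,c in dict(y=(.4625,.312,.01),b=(.5475,.3195,.01),r=(.469,.227,.01)).items(): print(n,proj('wrist',c,i).round(1))
im=imaging.camera('side')[:,:,::-1].copy();cv2.imwrite('pics/s15.png',cv2.resize(im[60:190,150:290],None,fx=4.5,fy=4.5,interpolation=cv2.INTER_CUBIC))
E
```

```text
[0.46000575 0.30975134 0.08695445] 0.026964247491058507 [ 0.12340551 -0.44873322 -1.22157999] 14.8833
y [261.4 196.1]
b [360.7 188.1]
r [267.8 281.5]
```

View pics/s15.png

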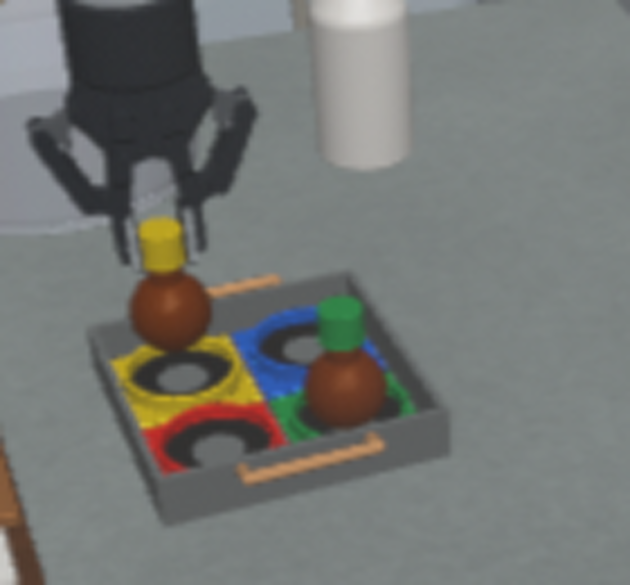

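View pics/w15.png

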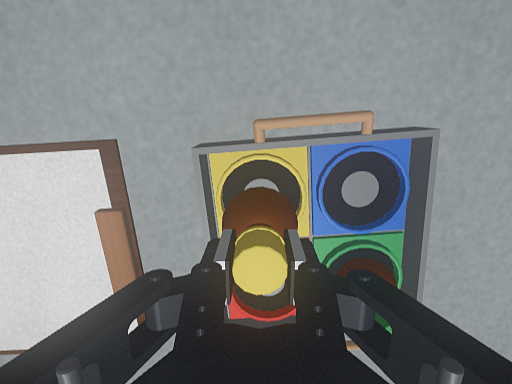

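Request:
step_arm:
  hand: [0.2,0.2,0.2,0.2,0.2]
  linear:
    - [2,2,5]
    - [2,2,14]
    - [2,2,22]
    - [2,2,28]
    - [2,2,29]
  turn:
    - [0,0,0]
    - [0,0,0]
    - [0,0,0]
    - [0,0,0]
    - [0,0,0]

```text
time_s: 15.4
ee_pos: [0.462, 0.3133, 0.0592]
orientation: [-0.0, 0.706, 0.708, -0.001]
force: [0.3, -1.2, -2.0]
opening: 0.0265
```

Request:
step_arm:
  hand: [0.2,0.2,0.2]
  linear:
    - [0,0,0.5]
    - [0,0,1]
    - [0,0,1]
  turn:
    - [0,0,0]
    - [0,0,0]
    - [0,0,0]

```text
time_s: 15.65
ee_pos: [0.4625, 0.3136, 0.0595]
orientation: [0.0, 0.706, 0.708, 0.0]
force: [0.4, -0.6, -1.1]
opening: 0.0264
```

Request:
step_arm:
  hand: [0.2,0.2,0.2]
  linear:
    - [0,0,0.5]
    - [0,0,1]
    - [0,0,1]
  turn:
    - [0,0,0]
    - [0,0,0]
    - [0,0,0]

```text
time_s: 15.9
ee_pos: [0.4624, 0.3136, 0.0584]
orientation: [0.0, 0.706, 0.708, 0.0]
force: [0.2, 0.8, -1.5]
opening: 0.0266
```

Expected contact near TCP z 0.055.

Request:
step_arm:
  hand: [0.2,0.2,0.2,0.2]
  linear:
    - [0,0,0.5]
    - [0,0,1]
    - [0,0,1.5]
    - [0,0,2]
  turn:
    - [0,0,0]
    - [0,0,0]
    - [0,0,0]
    - [0,0,0]

```text
time_s: 16.23
ee_pos: [0.4624, 0.3136, 0.0562]
orientation: [-0.0, 0.706, 0.708, -0.0]
force: [0.9, 0.0, -1.1]
opening: 0.0265
```

Request:
step_arm:
  hand: [0.2,0.2,0.2]
  linear:
    - [0,0,0.5]
    - [0,0,1]
    - [0,0,1]
  turn:
    - [0,0,0]
    - [0,0,0]
    - [0,0,0]

```text
time_s: 16.48
ee_pos: [0.4624, 0.3135, 0.0552]
orientation: [-0.0, 0.706, 0.708, -0.0]
force: [-0.3, 0.3, -1.2]
opening: 0.0266
```

Request:
step_arm:
  hand: [0.2,0.2,0.2]
  linear:
    - [0,0,0.3]
    - [0,0,0.6]
    - [0,0,0.6]
  turn:
    - [0,0,0]
    - [0,0,0]
    - [0,0,0]

```text
time_s: 16.73
ee_pos: [0.4624, 0.3135, 0.0547]
orientation: [0.0, 0.706, 0.708, -0.0]
force: [-1.0, 0.5, -1.7]
opening: 0.0266
```

```bash
python3 - <<'E'
from cups import *
s=manip.sense();p=s['ee_pos'];print(p,s['opening'],s['force'],s['time_s'])
im=imaging.camera('side')[:,:,::-1].copy();cv2.imwrite('pics/s16.png',cv2.resize(im[60:190,150:290],None,fx=4.5,fy=4.5,interpolation=cv2.INTER_CUBIC))
E
```

```text
[0.46241335 0.3135366  0.05466015] 0.026638537662390105 [-0.95537985  0.51072205 -1.72512639] 16.7333
```

View pics/s16.png

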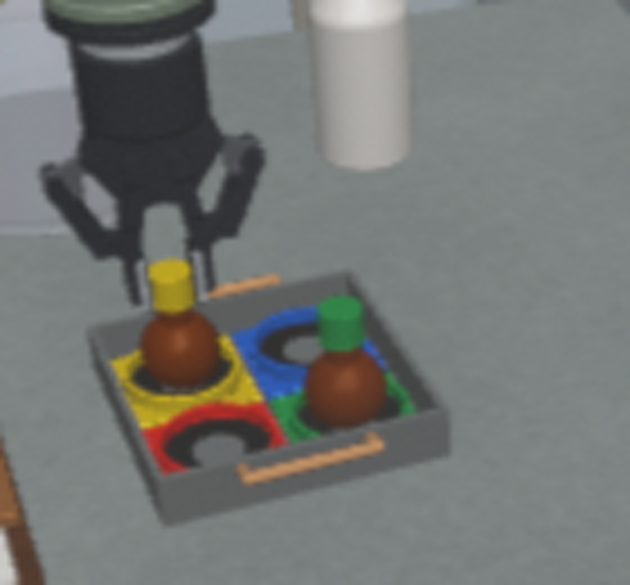

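Request:
step_arm:
  hand: [0.2,0.2,0.2]
  linear:
    - [0,0,0.3]
    - [0,0,0.6]
    - [0,0,0.6]
  turn:
    - [0,0,0]
    - [0,0,0]
    - [0,0,0]

```text
time_s: 17.03
ee_pos: [0.4626, 0.3137, 0.0545]
orientation: [-0.0, 0.706, 0.708, 0.0]
force: [-1.9, -1.1, 7.2]
opening: 0.0269
```

```bash
python3 - <<'E'
from cups import *
for c in ((.4624,.3135),(.554,.236)):
  a,b=proj('side',(*c,.09)),proj('side',(*c,.036)); print((a-[150,60])*4.5,(b-[150,60])*4.5)
E
```

```text
[165.94519464 268.05455089] [176.79620422 342.20393435]
[340.69318785 305.43836678] [346.3043743  380.82199594]
```

Contact at 7 N, and it is upright (the lean is just perspective). Release.

Request:
step_arm:
  hand: [0.25,0.35,0.45,0.55,0.65]
  linear:
    - [0,0,-0.7]
    - [0,0,-0.7]
    - [0,0,-0.7]
    - [0,0,-0.7]
    - [0,0,-0.7]
  turn:
    - [0,0,0]
    - [0,0,0]
    - [0,0,0]
    - [0,0,0]
    - [0,0,0]

```text
time_s: 17.45
ee_pos: [0.4624, 0.3136, 0.0548]
orientation: [0.0, 0.706, 0.708, -0.0]
force: [-0.9, -0.0, 0.3]
opening: 0.0553
```

Request:
step_arm:
  hand: [0.65,0.65,0.65,0.65,0.65]
  linear:
    - [0,0,0]
    - [0,0,-15]
    - [0,0,-40]
    - [0,0,-75]
    - [0,0,-110]
  turn:
    - [0,0,0]
    - [0,0,0]
    - [0,0,0]
    - [0,0,0]
    - [0,0,0]

```text
time_s: 17.87
ee_pos: [0.462, 0.313, 0.1657]
orientation: [0.0, 0.706, 0.708, -0.001]
force: [0.6, 1.3, 0.1]
opening: 0.0553
```

```bash
python3 - <<'E'
from cups import *
s=manip.sense();p=s['ee_pos'];print(p,s['opening'],s['force'],s['time_s'])
im=imaging.camera('side')[:,:,::-1].copy();cv2.imwrite('pics/s17.png',im)
i=imaging.camera_info('wrist');im=imaging.camera('wrist')[:,:,::-1].copy();cv2.imwrite('pics/w17.png',im)
E
```

```text
[0.46201538 0.31302678 0.16566264] 0.055262082125095 [0.62128514 1.29051963 0.12676226] 17.8667
```

View pics/s17.png

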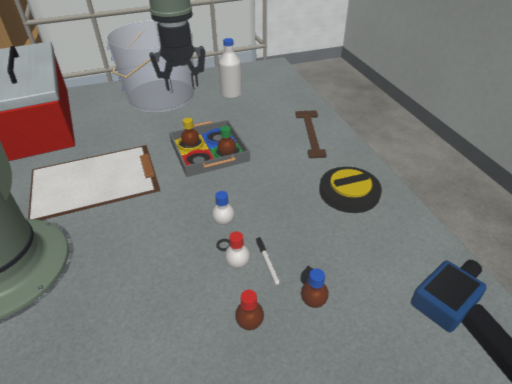

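Request:
step_arm:
  hand: [0.8,0.9,1,1,1]
  linear:
    - [-38,8,0]
    - [-76,16,0]
    - [-115,25,0]
    - [-155,34,0]
    - [-195,43,0]
  turn:
    - [0,0,0]
    - [0,0,0]
    - [0,0,0]
    - [0,0,0]
    - [0,0,0]

```text
time_s: 18.38
ee_pos: [0.5061, 0.117, 0.1647]
orientation: [-0.0, 0.706, 0.709, 0.0]
force: [1.6, -0.5, 0.6]
opening: 0.0853
```

Request:
step_arm:
  hand: [1,1,1,1,1]
  linear:
    - [-39,8,0]
    - [-78,16,0]
    - [-117,25,0]
    - [-156,34,0]
    - [-195,43,0]
  turn:
    - [0,0,0]
    - [0,0,0]
    - [0,0,0]
    - [0,0,0]
    - [0,0,0]

```text
time_s: 18.8
ee_pos: [0.5499, -0.0781, 0.1647]
orientation: [-0.0, 0.706, 0.708, 0.0]
force: [0.6, -0.1, -0.2]
opening: 0.0847
```

Request:
step_arm:
  hand: [1,1,1,1,1]
  linear:
    - [-39,8,0]
    - [-78,16,0]
    - [-117,25,0]
    - [-156,34,0]
    - [-192,42,0]
  turn:
    - [0,0,0]
    - [0,0,0]
    - [0,0,0]
    - [0,0,0]
    - [0,0,0]

```text
time_s: 19.22
ee_pos: [0.5925, -0.2704, 0.1645]
orientation: [-0.0, 0.706, 0.708, -0.0]
force: [0.7, 0.9, 0.3]
opening: 0.0851
```

Request:
step_arm:
  hand: [1,1,1]
  linear:
    - [-10,0,0]
    - [-10,0,0]
    - [-10,0,0]
  turn:
    - [0,0,0]
    - [0,0,0]
    - [0,0,0]

```text
time_s: 19.47
ee_pos: [0.5922, -0.2783, 0.1642]
orientation: [-0.0, 0.706, 0.708, -0.0]
force: [-0.3, 0.5, -0.5]
opening: 0.0854
```

```bash
python3 - <<'E'
from cups import *
s=manip.sense();p=s['ee_pos'];print(p,s['opening'],s['force'],s['time_s'])
i=imaging.camera_info('wrist');im=imaging.camera('wrist')[:,:,::-1].copy();cv2.imwrite('pics/w18.png',im)
print(capxy(im,i,'blue',(.590,-.279)))
E
```

```text
[ 0.59222349 -0.27826893  0.16422559] 0.08539708134844506 [-0.28710748  0.47360432 -0.46009343] 19.4667
(array([ 0.5898, -0.278 ]), np.int32(767), 894)
```

View pics/w18.png

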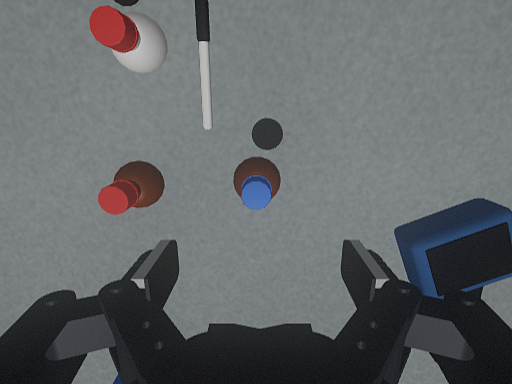

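Request:
step_arm:
  hand: [1,1,1,1,1]
  linear:
    - [0,-2,25]
    - [0,-2,55]
    - [0,-2,85]
    - [0,-2,100]
    - [0,-2,105]
  turn:
    - [0,0,0]
    - [0,0,0]
    - [0,0,0]
    - [0,0,0]
    - [0,0,0]

```text
time_s: 19.93
ee_pos: [0.5897, -0.2755, 0.0571]
orientation: [-0.002, 0.705, 0.709, -0.001]
force: [-0.2, -0.1, 0.4]
opening: 0.0854
```

Request:
step_arm:
  hand: [1,1,1,0.7,0.5]
  linear:
    - [0,0,8]
    - [0,0,15]
    - [0,0,15]
    - [0,0,15]
    - [0,0,15]
  turn:
    - [0,0,0]
    - [0,0,0]
    - [0,0,0]
    - [0,0,0]
    - [0,0,0]
  squeeze: 30

```text
time_s: 20.35
ee_pos: [0.5911, -0.2781, 0.0457]
orientation: [0.001, 0.706, 0.708, 0.0]
force: [-0.3, 0.5, -0.1]
opening: 0.0639
```

```bash
python3 - <<'E'
from cups import *
s=manip.sense();p=s['ee_pos'];print(p,s['opening'],s['force'],s['time_s'])
i=imaging.camera_info('wrist');im=imaging.camera('wrist')[:,:,::-1].copy();cv2.imwrite('pics/w19.png',im)
print(capxy(im,i,'blue',(.590,-.279)))
E
```

```text
[ 0.59111256 -0.27806435  0.04567024] 0.06388078633950409 [-0.25274358  0.51230051 -0.08969053] 20.35
(array([ 0.5899, -0.277 ]), np.int32(2981), 3269)
```

View pics/w19.png

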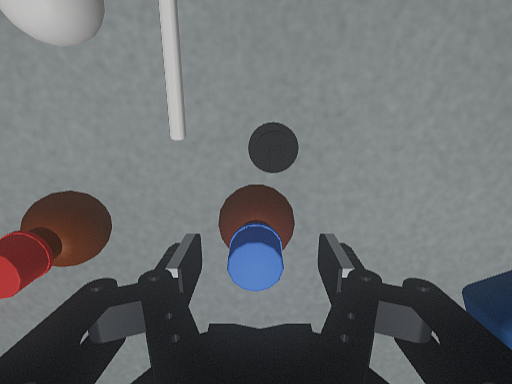

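Request:
step_arm:
  hand: [0.45,0.4,0.35,0.3,0.25]
  linear:
    - [0,-1,1]
    - [0,-1,1]
    - [0,-1,1]
    - [0,-1,1]
    - [0,-1,1]
  turn:
    - [0,0,0]
    - [0,0,0]
    - [0,0,0]
    - [0,0,0]
    - [0,0,0]

```text
time_s: 20.82
ee_pos: [0.5896, -0.2781, 0.0441]
orientation: [0.0, 0.706, 0.708, -0.0]
force: [-1.8, -0.3, 4.7]
opening: 0.0269
```

Request:
step_arm:
  hand: [0.2,0.2,0.2,0.2]
  linear:
    - [0,0,0]
    - [0,0,0]
    - [0,0,0]
    - [0,0,0]
  turn:
    - [0,0,0]
    - [0,0,0]
    - [0,0,0]
    - [0,0,0]
  squeeze: 40

```text
time_s: 21.15
ee_pos: [0.5896, -0.2781, 0.0441]
orientation: [0.0, 0.706, 0.708, -0.0]
force: [-2.4, 0.4, 6.5]
opening: 0.0266
```

Request:
step_arm:
  hand: [0.2,0.2,0.2,0.2,0.2]
  linear:
    - [0,0,-5]
    - [0,0,-20]
    - [0,0,-45]
    - [0,0,-75]
    - [0,0,-110]
  turn:
    - [0,0,0]
    - [0,0,0]
    - [0,0,0]
    - [0,0,0]
    - [0,0,0]

```text
time_s: 21.57
ee_pos: [0.5889, -0.2776, 0.1542]
orientation: [-0.001, 0.706, 0.708, -0.0]
force: [0.6, 0.4, -1.4]
opening: 0.0268
```

```bash
python3 - <<'E'
from cups import *
s=manip.sense();p=s['ee_pos'];print(p,s['opening'],s['force'],s['time_s'])
im=imaging.camera('side')[:,:,::-1].copy();cv2.imwrite('pics/s20.png',im)
E
```

```text
[ 0.5888984  -0.27758656  0.15415243] 0.026760983475428567 [ 0.6214756   0.43431954 -1.39585227] 21.5667
```

View pics/s20.png

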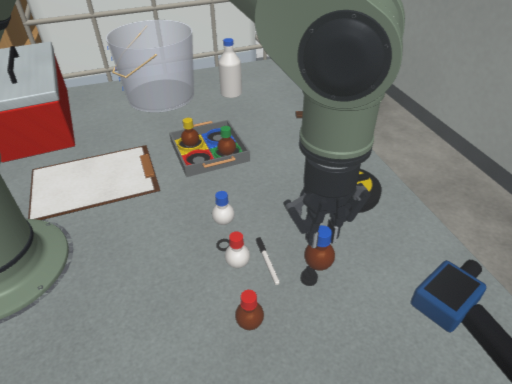

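Request:
step_arm:
  hand: [0.2,0.2,0.2,0.2,0.2]
  linear:
    - [20,-2,-5]
    - [50,-4,-10]
    - [85,-6,-15]
    - [125,-9,-20]
    - [163,-11,-20]
  turn:
    - [0,0,0]
    - [0,0,0]
    - [0,0,0]
    - [0,0,0]
    - [0,0,0]

```text
time_s: 22.03
ee_pos: [0.5779, -0.1135, 0.1747]
orientation: [0.0, 0.706, 0.708, 0.001]
force: [1.1, 0.2, -0.2]
opening: 0.0268
```

Request:
step_arm:
  hand: [0.2,0.2,0.2,0.2,0.2]
  linear:
    - [38,-3,0]
    - [76,-5,0]
    - [114,-8,0]
    - [152,-11,0]
    - [190,-13,0]
  turn:
    - [0,0,0]
    - [0,0,0]
    - [0,0,0]
    - [0,0,0]
    - [0,0,0]

```text
time_s: 22.45
ee_pos: [0.5638, 0.0768, 0.174]
orientation: [0.0, 0.706, 0.708, 0.0]
force: [1.1, -0.8, -1.5]
opening: 0.0264
```

Request:
step_arm:
  hand: [0.2,0.2,0.2,0.2,0.2]
  linear:
    - [38,-3,0]
    - [76,-5,0]
    - [114,-8,0]
    - [150,-11,0]
    - [180,-13,0]
  turn:
    - [0,0,0]
    - [0,0,0]
    - [0,0,0]
    - [0,0,0]
    - [0,0,0]

```text
time_s: 22.87
ee_pos: [0.5498, 0.2581, 0.1738]
orientation: [-0.0, 0.705, 0.709, 0.0]
force: [-0.3, -0.3, -1.0]
opening: 0.0267
```

Request:
step_arm:
  hand: [0.2,0.2,0.2,0.2,0.2]
  linear:
    - [25,-2,0]
    - [45,-3,0]
    - [64,-5,0]
    - [64,-5,0]
    - [64,-5,0]
  turn:
    - [0,0,0]
    - [0,0,0]
    - [0,0,0]
    - [0,0,0]
    - [0,0,0]

```text
time_s: 23.28
ee_pos: [0.5449, 0.3199, 0.1735]
orientation: [-0.0, 0.705, 0.709, -0.0]
force: [-0.2, -0.8, -0.9]
opening: 0.0268
```

```bash
python3 - <<'E'
from cups import *
s=manip.sense();p=s['ee_pos'];print(p,s['opening'],s['force'],s['time_s'])
i=imaging.camera_info('wrist');im=imaging.camera('wrist')[:,:,::-1].copy();cv2.imwrite('pics/w21.png',im)
print(proj('wrist',(.5475,.3195,.01),i))
im=imaging.camera('side')[:,:,::-1].copy();cv2.imwrite('pics/s21.png',cv2.resize(im[40:190,150:290],None,fx=4,fy=4,interpolation=cv2.INTER_CUBIC))
E
```

```text
[0.54494097 0.31985007 0.17354871] 0.02676767883555612 [-0.20612764 -0.83313311 -0.88222622] 23.2833
[260.92591874 176.48662403]
```

View pics/s21.png

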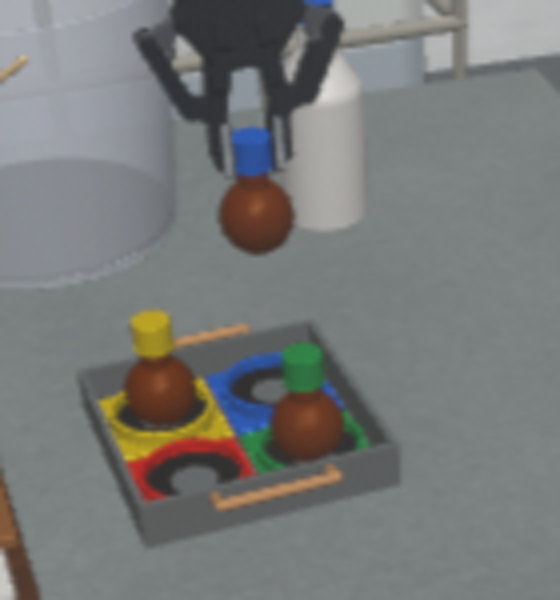

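View pics/w21.png

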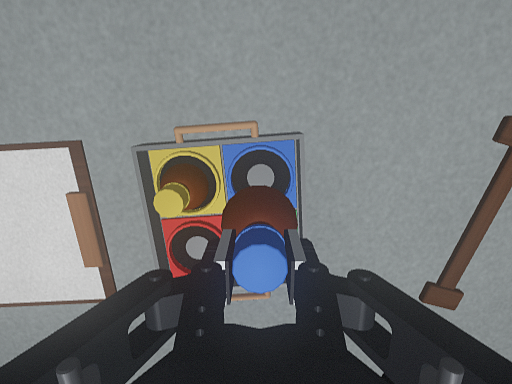

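Request:
step_arm:
  hand: [0.2,0.2,0.2,0.2,0.2]
  linear:
    - [0,2,15]
    - [0,2,40]
    - [0,2,65]
    - [0,2,85]
    - [0,2,95]
  turn:
    - [0,0,0]
    - [0,0,0]
    - [0,0,0]
    - [0,0,0]
    - [0,0,0]

```text
time_s: 23.8
ee_pos: [0.5468, 0.3173, 0.0766]
orientation: [-0.0, 0.706, 0.708, -0.001]
force: [0.2, -0.1, -2.0]
opening: 0.0267
```

Request:
step_arm:
  hand: [0.2,0.2,0.2,0.2,0.2]
  linear:
    - [0,0,5]
    - [0,0,10]
    - [0,0,15]
    - [0,0,18]
    - [0,0,18]
  turn:
    - [0,0,0]
    - [0,0,0]
    - [0,0,0]
    - [0,0,0]
    - [0,0,0]

```text
time_s: 24.22
ee_pos: [0.5475, 0.3189, 0.0608]
orientation: [-0.0, 0.706, 0.708, 0.0]
force: [0.3, -0.0, -1.8]
opening: 0.0267
```

Request:
step_arm:
  hand: [0.2,0.2,0.2,0.2]
  linear:
    - [0,0,0.5]
    - [0,0,1]
    - [0,0,1.5]
    - [0,0,1.5]
  turn:
    - [0,0,0]
    - [0,0,0]
    - [0,0,0]
    - [0,0,0]

```text
time_s: 24.55
ee_pos: [0.5475, 0.319, 0.0595]
orientation: [0.0, 0.706, 0.708, 0.0]
force: [0.4, 0.7, -1.5]
opening: 0.0265
```

Request:
step_arm:
  hand: [0.2,0.2,0.2,0.2,0.2]
  linear:
    - [0,0,1]
    - [0,0,2]
    - [0,0,3]
    - [0,0,3.5]
    - [0,0,3.5]
  turn:
    - [0,0,0]
    - [0,0,0]
    - [0,0,0]
    - [0,0,0]
    - [0,0,0]

```text
time_s: 24.97
ee_pos: [0.5473, 0.3188, 0.0556]
orientation: [-0.0, 0.706, 0.708, -0.0]
force: [0.8, 0.3, -0.9]
opening: 0.0265
```

Request:
step_arm:
  hand: [0.2,0.2,0.2]
  linear:
    - [0,0,0.3]
    - [0,0,0.6]
    - [0,0,0.6]
  turn:
    - [0,0,0]
    - [0,0,0]
    - [0,0,0]

```text
time_s: 25.22
ee_pos: [0.5474, 0.3188, 0.0552]
orientation: [0.0, 0.706, 0.708, -0.0]
force: [-0.1, -0.2, -1.6]
opening: 0.0268
```

Request:
step_arm:
  hand: [0.2,0.2,0.2]
  linear:
    - [0,0,0.3]
    - [0,0,0.6]
    - [0,0,0.6]
  turn:
    - [0,0,0]
    - [0,0,0]
    - [0,0,0]

```text
time_s: 25.47
ee_pos: [0.5474, 0.3189, 0.0546]
orientation: [-0.0, 0.706, 0.708, -0.0]
force: [0.2, -0.2, -0.9]
opening: 0.0266
```

Request:
step_arm:
  hand: [0.2,0.2,0.2]
  linear:
    - [0,0,0.3]
    - [0,0,0.5]
    - [0,0,0.5]
  turn:
    - [0,0,0]
    - [0,0,0]
    - [0,0,0]

```text
time_s: 25.72
ee_pos: [0.5474, 0.3189, 0.0542]
orientation: [-0.0, 0.706, 0.708, 0.0]
force: [-0.6, -0.1, 0.1]
opening: 0.0269
```

Request:
step_arm:
  hand: [0.2,0.2,0.2]
  linear:
    - [0,0,0.2]
    - [0,0,0.4]
    - [0,0,0.4]
  turn:
    - [0,0,0]
    - [0,0,0]
    - [0,0,0]

```text
time_s: 25.97
ee_pos: [0.5475, 0.319, 0.0541]
orientation: [-0.0, 0.706, 0.708, 0.0]
force: [-1.9, -0.1, 6.9]
opening: 0.0267
```

Request:
step_arm:
  hand: [0.25,0.35,0.45,0.55,0.65]
  linear:
    - [0,0,-0.5]
    - [0,0,-0.5]
    - [0,0,-0.5]
    - [0,0,-0.5]
    - [0,0,-0.5]
  turn:
    - [0,0,0]
    - [0,0,0]
    - [0,0,0]
    - [0,0,0]
    - [0,0,0]

```text
time_s: 26.38
ee_pos: [0.5474, 0.3189, 0.0541]
orientation: [0.0, 0.706, 0.708, -0.0]
force: [-0.2, 0.8, 0.5]
opening: 0.0555
```

Request:
step_arm:
  hand: [0.65,0.65,0.65,0.65,0.65]
  linear:
    - [0,0,0]
    - [0,0,-15]
    - [0,0,-40]
    - [0,0,-75]
    - [0,0,-110]
  turn:
    - [0,0,0]
    - [0,0,0]
    - [0,0,0]
    - [0,0,0]
    - [0,0,0]

```text
time_s: 26.8
ee_pos: [0.5469, 0.3185, 0.165]
orientation: [-0.0, 0.706, 0.708, -0.001]
force: [-0.3, 0.6, 0.6]
opening: 0.0558
```

```bash
python3 - <<'E'
from cups import *
s=manip.sense();p=s['ee_pos'];print(p,s['opening'],s['force'],s['time_s'])
im=imaging.camera('side')[:,:,::-1].copy();cv2.imwrite('pics/s22.png',im)
E
```

```text
[0.54693592 0.31847125 0.16499065] 0.055827930718074736 [-0.29465987  0.56831404  0.56879331] 26.8
```

View pics/s22.png

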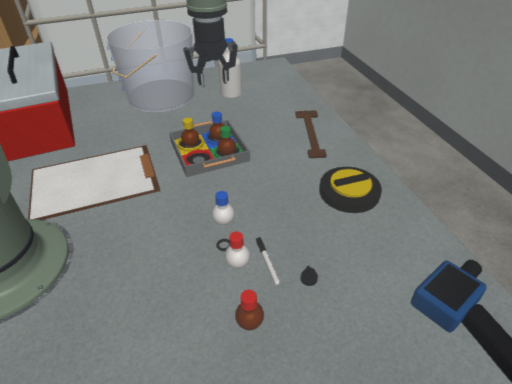

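Request:
step_arm:
  hand: [0.8,0.9,1,1,1]
  linear:
    - [-38,-5,0]
    - [-76,-11,0]
    - [-115,-17,0]
    - [-155,-23,0]
    - [-195,-29,0]
  turn:
    - [0,0,0]
    - [0,0,0]
    - [0,0,0]
    - [0,0,0]
    - [0,0,0]

```text
time_s: 27.27
ee_pos: [0.5185, 0.1222, 0.1643]
orientation: [0.0, 0.706, 0.709, 0.0]
force: [0.5, -1.2, -0.2]
opening: 0.0855
```

Request:
step_arm:
  hand: [1,1,1,1,1]
  linear:
    - [-38,-5,0]
    - [-76,-11,0]
    - [-115,-17,0]
    - [-155,-23,0]
    - [-195,-29,0]
  turn:
    - [0,0,0]
    - [0,0,0]
    - [0,0,0]
    - [0,0,0]
    - [0,0,0]

```text
time_s: 27.68
ee_pos: [0.4903, -0.073, 0.1644]
orientation: [0.0, 0.706, 0.709, 0.0]
force: [2.1, -0.0, 0.1]
opening: 0.0856
```

Request:
step_arm:
  hand: [1,1,1,1,1]
  linear:
    - [-38,-5,0]
    - [-76,-11,0]
    - [-115,-17,0]
    - [-155,-23,0]
    - [-195,-29,0]
  turn:
    - [0,0,0]
    - [0,0,0]
    - [0,0,0]
    - [0,0,0]
    - [0,0,0]

```text
time_s: 28.1
ee_pos: [0.462, -0.2683, 0.1643]
orientation: [0.0, 0.706, 0.709, 0.0]
force: [1.3, 0.6, 0.0]
opening: 0.0855
```

Request:
step_arm:
  hand: [1,1,1]
  linear:
    - [-14,0,0]
    - [-14,0,0]
    - [-14,0,0]
  turn:
    - [0,0,0]
    - [0,0,0]
    - [0,0,0]

```text
time_s: 28.35
ee_pos: [0.4623, -0.2812, 0.1641]
orientation: [-0.0, 0.706, 0.708, -0.0]
force: [-0.1, 0.2, -0.1]
opening: 0.0855
```

```bash
python3 - <<'E'
from cups import *
s=manip.sense();p=s['ee_pos'];print(p,s['opening'],s['force'],s['time_s'])
i=imaging.camera_info('wrist');im=imaging.camera('wrist')[:,:,::-1].copy();cv2.imwrite('pics/w23.png',im)
import h
im2=im.copy(); hs=cv2.cvtColor(im,cv2.COLOR_BGR2HSV); im2[hs[...,2]<140]=0
print(capxy(im2,i,'red',(.460,-.28)),proj('wrist',(.46,-.28,.0685),i))
E
```

```text
[ 0.46225727 -0.28118773  0.16406923] 0.0855313828802144 [-0.09913795  0.22991436 -0.09586878] 28.35
(array([ 0.4608, -0.2849]), np.int32(658), 895) [256.02851918 191.47596483]
```

View pics/w23.png

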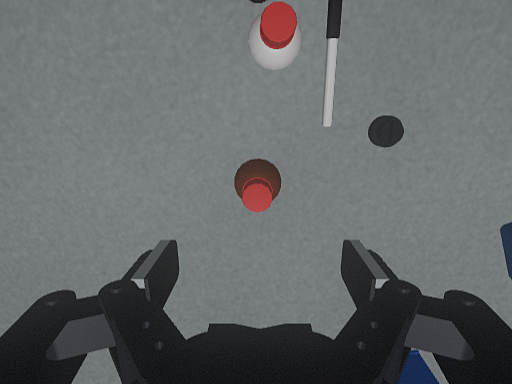

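Request:
step_arm:
  hand: [1,1,1,1,1]
  linear:
    - [-1,-1,25]
    - [-1,-1,55]
    - [-1,-1,85]
    - [-1,-1,100]
    - [-1,-1,105]
  turn:
    - [0,0,0]
    - [0,0,0]
    - [0,0,0]
    - [0,0,0]
    - [0,0,0]

```text
time_s: 28.82
ee_pos: [0.461, -0.2794, 0.0569]
orientation: [-0.002, 0.705, 0.709, -0.0]
force: [-0.6, 0.7, -0.4]
opening: 0.0853
```

Request:
step_arm:
  hand: [1,1,1,0.7,0.5]
  linear:
    - [0,0,8]
    - [0,0,15]
    - [0,0,15]
    - [0,0,15]
    - [0,0,15]
  turn:
    - [0,0,0]
    - [0,0,0]
    - [0,0,0]
    - [0,0,0]
    - [0,0,0]
  squeeze: 30

```text
time_s: 29.23
ee_pos: [0.4621, -0.2816, 0.0449]
orientation: [0.0, 0.706, 0.708, 0.0]
force: [0.0, -0.1, -0.2]
opening: 0.0636
```

```bash
python3 - <<'E'
from cups import *
s=manip.sense();p=s['ee_pos'];print(p,s['opening'],s['force'],s['time_s'])
i=imaging.camera_info('wrist');im=imaging.camera('wrist')[:,:,::-1].copy();cv2.imwrite('pics/w24.png',im)
E
```

```text
[ 0.46208665 -0.28156628  0.04492244] 0.06364782340976609 [ 0.04656533 -0.07620509 -0.2040944 ] 29.2333
```

View pics/w24.png

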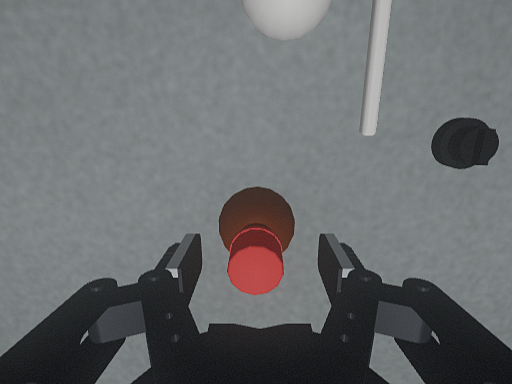

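Request:
step_arm:
  hand: [0.45,0.4,0.35,0.3,0.25]
  linear:
    - [0,-1,0.5]
    - [0,-1,0.5]
    - [0,-1,0.5]
    - [0,-1,0.5]
    - [0,-1,0.5]
  turn:
    - [0,0,0]
    - [0,0,0]
    - [0,0,0]
    - [0,0,0]
    - [0,0,0]

```text
time_s: 29.7
ee_pos: [0.4606, -0.2816, 0.044]
orientation: [0.0, 0.706, 0.708, -0.0]
force: [-2.0, 0.2, 5.4]
opening: 0.0268
```

Request:
step_arm:
  hand: [0.2,0.2,0.2,0.2]
  linear:
    - [0,0,0]
    - [0,0,0]
    - [0,0,0]
    - [0,0,0]
  turn:
    - [0,0,0]
    - [0,0,0]
    - [0,0,0]
    - [0,0,0]
  squeeze: 40

```text
time_s: 30.03
ee_pos: [0.4606, -0.2816, 0.044]
orientation: [0.0, 0.706, 0.708, 0.0]
force: [-1.4, 0.2, 5.8]
opening: 0.0267
```

Request:
step_arm:
  hand: [0.2,0.2,0.2,0.2,0.2]
  linear:
    - [0,0,-5]
    - [0,0,-20]
    - [0,0,-50]
    - [0,0,-85]
    - [0,0,-125]
  turn:
    - [0,0,0]
    - [0,0,0]
    - [0,0,0]
    - [0,0,0]
    - [0,0,0]

```text
time_s: 30.45
ee_pos: [0.4597, -0.2811, 0.1695]
orientation: [-0.001, 0.706, 0.708, -0.001]
force: [1.4, -0.7, -1.3]
opening: 0.0266
```

```bash
python3 - <<'E'
from cups import *
s=manip.sense();p=s['ee_pos'];print(p,s['opening'],s['force'],s['time_s'])
im=imaging.camera('side')[:,:,::-1].copy();cv2.imwrite('pics/s25.png',im)
E
```

```text
[ 0.45969408 -0.28109903  0.16949083] 0.026627790959355364 [ 1.35940501 -0.72174619 -1.32861089] 30.45
```

View pics/s25.png

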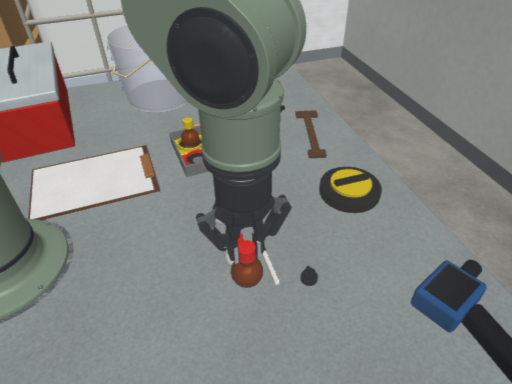

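Request:
step_arm:
  hand: [0.2,0.2,0.2,0.2,0.2]
  linear:
    - [20,0,0]
    - [50,1,0]
    - [85,1,0]
    - [120,2,0]
    - [158,2,0]
  turn:
    - [0,0,0]
    - [0,0,0]
    - [0,0,0]
    - [0,0,0]
    - [0,0,0]

```text
time_s: 30.92
ee_pos: [0.4618, -0.1224, 0.169]
orientation: [0.0, 0.706, 0.708, 0.0]
force: [1.5, 0.0, -2.9]
opening: 0.0264
```

Request:
step_arm:
  hand: [0.2,0.2,0.2,0.2,0.2]
  linear:
    - [38,0,0]
    - [76,1,0]
    - [114,1,0]
    - [152,2,0]
    - [190,3,0]
  turn:
    - [0,0,0]
    - [0,0,0]
    - [0,0,0]
    - [0,0,0]
    - [0,0,0]

```text
time_s: 31.33
ee_pos: [0.4639, 0.0685, 0.1691]
orientation: [0.0, 0.706, 0.708, 0.0]
force: [1.0, 0.0, -2.0]
opening: 0.0267
```

Request:
step_arm:
  hand: [0.2,0.2,0.2,0.2,0.2]
  linear:
    - [38,0,0]
    - [76,1,0]
    - [110,2,0]
    - [138,3,0]
    - [161,3,0]
  turn:
    - [0,0,0]
    - [0,0,0]
    - [0,0,0]
    - [0,0,0]
    - [0,0,0]

```text
time_s: 31.75
ee_pos: [0.4663, 0.2302, 0.1689]
orientation: [-0.0, 0.705, 0.709, 0.0]
force: [0.1, -0.8, -1.6]
opening: 0.0267
```

Request:
step_arm:
  hand: [0.2,0.2]
  linear:
    - [0,0,0]
    - [0,0,0]
  turn:
    - [0,0,0]
    - [0,0,0]

```text
time_s: 31.92
ee_pos: [0.4664, 0.2285, 0.1687]
orientation: [0.0, 0.705, 0.709, -0.0]
force: [-0.9, -1.0, -1.9]
opening: 0.0267
```

```bash
python3 - <<'E'
from cups import *
s=manip.sense();p=s['ee_pos'];print(p,s['opening'],s['force'],s['time_s'])
i=imaging.camera_info('wrist');im=imaging.camera('wrist')[:,:,::-1].copy();cv2.imwrite('pics/w26.png',im)
print(proj('wrist',(.469,.227,.01),i))
im=imaging.camera('side')[:,:,::-1].copy();cv2.imwrite('pics/s26.png',cv2.resize(im[40:190,150:290],None,fx=4,fy=4,interpolation=cv2.INTER_CUBIC))
E
```

```text
[0.46637793 0.22846243 0.16867236] 0.026670020641806663 [-0.89802565 -0.9579907  -1.91405497] 31.9167
[260.99524753 178.38362222]
```

View pics/w26.png

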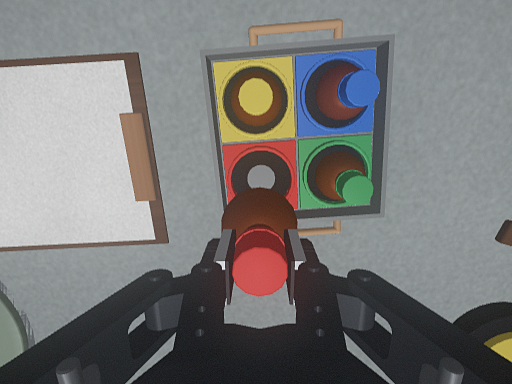

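View pics/s26.png

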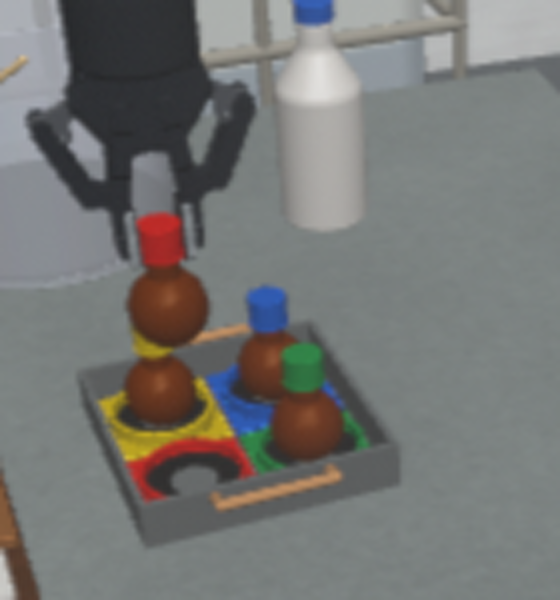

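Request:
step_arm:
  hand: [0.2,0.2,0.2,0.2,0.2]
  linear:
    - [0,2,15]
    - [0,2,40]
    - [0,2,65]
    - [0,2,82]
    - [0,2,92]
  turn:
    - [0,0,0]
    - [0,0,0]
    - [0,0,0]
    - [0,0,0]
    - [0,0,0]

```text
time_s: 32.43
ee_pos: [0.4683, 0.2259, 0.0752]
orientation: [-0.0, 0.706, 0.708, -0.001]
force: [0.6, -0.3, -2.1]
opening: 0.0268
```

Request:
step_arm:
  hand: [0.2,0.2,0.2,0.2,0.2]
  linear:
    - [0,0,5]
    - [0,0,10]
    - [0,0,14]
    - [0,0,16]
    - [0,0,16]
  turn:
    - [0,0,0]
    - [0,0,0]
    - [0,0,0]
    - [0,0,0]
    - [0,0,0]

```text
time_s: 32.85
ee_pos: [0.4689, 0.2276, 0.0609]
orientation: [0.0, 0.706, 0.708, 0.0]
force: [-0.2, -0.1, -1.2]
opening: 0.0268
```

Request:
step_arm:
  hand: [0.2,0.2,0.2,0.2]
  linear:
    - [0,0,1]
    - [0,0,2]
    - [0,0,2.5]
    - [0,0,2.5]
  turn:
    - [0,0,0]
    - [0,0,0]
    - [0,0,0]
    - [0,0,0]

```text
time_s: 33.18
ee_pos: [0.4688, 0.2277, 0.0583]
orientation: [0.0, 0.706, 0.708, 0.0]
force: [0.4, 0.0, -0.6]
opening: 0.0269
```

Request:
step_arm:
  hand: [0.2,0.2,0.2,0.2,0.2]
  linear:
    - [0,0,1]
    - [0,0,2]
    - [0,0,3]
    - [0,0,3.2]
    - [0,0,3.2]
  turn:
    - [0,0,0]
    - [0,0,0]
    - [0,0,0]
    - [0,0,0]
    - [0,0,0]

```text
time_s: 33.6
ee_pos: [0.4687, 0.2275, 0.0549]
orientation: [0.0, 0.706, 0.708, -0.0]
force: [-0.6, 0.2, -1.4]
opening: 0.0267
```

Request:
step_arm:
  hand: [0.2,0.2,0.2]
  linear:
    - [0,0,0.3]
    - [0,0,0.6]
    - [0,0,0.6]
  turn:
    - [0,0,0]
    - [0,0,0]
    - [0,0,0]

```text
time_s: 33.85
ee_pos: [0.4687, 0.2276, 0.0544]
orientation: [0.0, 0.706, 0.708, -0.0]
force: [0.1, 0.8, -0.6]
opening: 0.0267
```

Request:
step_arm:
  hand: [0.2,0.2,0.2]
  linear:
    - [0,0,0.2]
    - [0,0,0.4]
    - [0,0,0.4]
  turn:
    - [0,0,0]
    - [0,0,0]
    - [0,0,0]

```text
time_s: 34.1
ee_pos: [0.4688, 0.2276, 0.0541]
orientation: [-0.0, 0.706, 0.708, 0.0]
force: [-0.4, 0.4, 1.2]
opening: 0.0269
```

Contact begins (~3 N). A last fraction, then release.

Request:
step_arm:
  hand: [0.2,0.2]
  linear:
    - [0,0,0.2]
    - [0,0,0.2]
  turn:
    - [0,0,0]
    - [0,0,0]

```text
time_s: 34.27
ee_pos: [0.4688, 0.2277, 0.054]
orientation: [-0.0, 0.706, 0.708, 0.0]
force: [-1.4, -0.4, 6.0]
opening: 0.0267
```

Request:
step_arm:
  hand: [0.25,0.35,0.45,0.55,0.65]
  linear:
    - [0,0,-0.3]
    - [0,0,-0.3]
    - [0,0,-0.3]
    - [0,0,-0.3]
    - [0,0,-0.3]
  turn:
    - [0,0,0]
    - [0,0,0]
    - [0,0,0]
    - [0,0,0]
    - [0,0,0]

```text
time_s: 34.68
ee_pos: [0.4688, 0.2276, 0.0541]
orientation: [0.0, 0.706, 0.708, 0.0]
force: [-0.4, 0.6, 0.0]
opening: 0.0553
```

Request:
step_arm:
  hand: [0.65,0.65,0.65,0.65,0.65]
  linear:
    - [0,0,0]
    - [0,0,-15]
    - [0,0,-45]
    - [0,0,-85]
    - [0,0,-125]
  turn:
    - [0,0,0]
    - [0,0,0]
    - [0,0,0]
    - [0,0,0]
    - [0,0,0]

```text
time_s: 35.1
ee_pos: [0.4682, 0.227, 0.1802]
orientation: [0.0, 0.706, 0.708, -0.001]
force: [0.5, 0.8, -0.2]
opening: 0.0555
```

Request:
step_arm:
  hand: [0.65,0.65,0.65,0.65,0.65]
  linear:
    - [-30,0,-20]
    - [-60,0,-40]
    - [-80,0,-60]
    - [-90,0,-60]
    - [-90,0,-60]
  turn:
    - [0,0,0]
    - [0,0,0]
    - [0,0,0]
    - [0,0,0]
    - [0,0,0]

```text
time_s: 35.52
ee_pos: [0.4695, 0.1357, 0.24]
orientation: [0.0, 0.707, 0.707, 0.001]
force: [-0.5, -0.5, 0.2]
opening: 0.0553
```

```bash
python3 - <<'E'
from cups import *
s=manip.sense();p=s['ee_pos'];print(p,s['opening'],s['force'],s['time_s'],abs(s['qd']).max())
im=imaging.camera('side')[:,:,::-1].copy();cv2.imwrite('pics/s27.png',im)
i=imaging.camera_info('wrist');im=imaging.camera('wrist')[:,:,::-1].copy();cv2.imwrite('pics/w27.png',im)
E
```

```text
[0.46952935 0.13570951 0.24003853] 0.05533002798954689 [-0.51044396 -0.46702055  0.18028325] 35.5167 0.042314023017721636
```

View pics/s27.png

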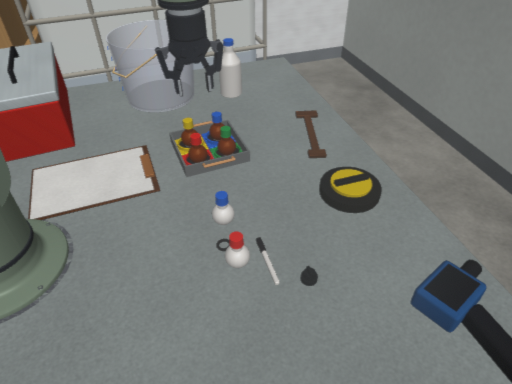

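View pics/w27.png

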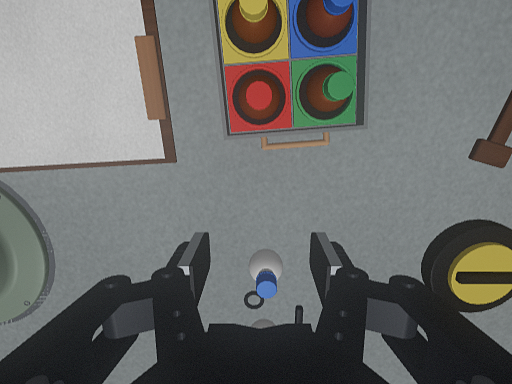

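```bash
python3 -c "
from workcell import ticket
print(ticket.hand_in())"
```

```text
the job is handed in; nothing more can be done
None
```

All four amber flasks stand upright in the caddy pocket that matches their cap colour, and the job was handed in at about 35.6 s of the 112 s limit. I gripped each flask by its cap. I lowered it until the force reading showed contact with the floor: about 12 N for green, and 6 to 7 N for yellow, blue and red. I then opened the jaws and backed straight up.

**Last checks:** The side and wrist pictures show the four flasks upright in their pockets, with the open gripper well clear above. The two white flasks appear at the same pixels as at the start. I did not measure their positions again at the end.

**What went wrong or disagreed:**
- **Gripper geometry:** The fingertips appeared about 35 mm farther back than the tool description says. My first attempt on the green flask therefore closed above its cap without touching it. I saw this in the side view and gripped about 34 mm lower from then on.
- **Camera disagreement:** The top and side cameras differed by about 4 to 5 mm in y for the flasks and up to about 10 mm at the caddy. I used the wrist camera to settle the positions.
- **Caddy floor height:** Contact came about 10 mm above the work surface, not the 6 mm I had assumed. This is why the green flask, placed first, met the floor a little harder than the others.

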